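# Set the slotted trimmer of a press controller with the tuning tool

### The job

Take the plastic tuning tool with the square grip out of the tool stand, seat its blade in the slot of the sprung trimmer screw down in the controller box's guide bush, and with light pressure turn the screw until the pointer lines up with the setting mark on the ring round it. Then put the tool back upright into the empty hole of the stand, fully home, and let go. Be gentle with the trimmer, turn it with the tool alone (keep the gripper off the controller box) and leave the round-handled tool in the stand alone.

Things in the scene. Friction and masses are not known exactly. Their poses are not given: they have to be found in the camera images.
- tuning_tool: White plastic tool, 103 mm long, 40 g, stands blade down in the stand. Origin: middle of blade tip; z up the tool, x along the blade's width. From the tip: blade 12 (x) x 2.4 (y) mm, 6 long; shank 12 dia. to z = 50; flange 22 dia., z = 50 to 54, rests on the stand's top; square grip 16 x 16 mm, faces square to x and y, z = 54 to 100 (hold near z = 78).
- core_tool: The other white plastic tool in the stand, with a ROUND handle 17 mm dia. and 32 mm long, 86 mm long in all, with a thin round tip; origin at its tip, z up. Not to be used or moved.
- tool_stand: Fixed grey block 52 x 140 mm, 55 mm high, origin under its centre, x across and y along the block, with two upright through holes of 14 mm bore with 3 mm chamfers.
- socket_1 (a point): Centre of the mouth of the stand's hole at y = -42 mm of the stand, on its top (55 mm above the table). A seated tool has its tip 50 mm below this point.
- socket_2 (a point): Centre of the mouth of the stand's other hole, at y = +42 mm of the stand, likewise.
- trimmer_module: Fixed controller box 130 x 110 mm, 45 mm high to its flat lid; origin under its centre. On the lid's centre stands a dark guide bush 26 mm high: mouth 28 mm dia., tapering within 8 mm to a bore of about 14.4 mm dia., in which the trimmer screw sits. z is up and is the screw's axis.
- screw_seat (a point): Fixed point on the screw's axis at the top face of the unpressed screw head: 57.5 mm above the table, 13.5 mm below the bush's mouth. Brass head 13.6 mm dia. with a slot 4.8 mm wide, 4.5 mm deep right across. It is sprung: gives 2.5 mm downward (1 N at first, 5 N at the end), then is rigid. Within about 0.15 rad of the slot a pressing blade drops in and the head springs up.
- pointer (a joint): Angle (rad) of the pointer about the box's z, anticlockwise from above positive, 0 along the box's +x, range -1.4 to 1.4. The screw drives it with lost motion: the slot lies along the pointer's direction give or take 0.2 rad (unknown), and turns freely in that play before it takes the pointer along. It stays where left; turning it takes 0.035 N m.
- pointer_tip (a point): Tip of the raised dark pointer rib of the ring round the bush, 36 mm from the screw axis, about 6 mm above the lid; its x axis points outward along the pointer.
- bezel: Fixed dark ring, 90 mm outside dia., on the lid round the trimmer; origin on the screw axis at the lid's top; its +x axis points to the small light setting mark on it. At the start the mark lies 0.45 to 0.9 rad anticlockwise of the pointer.
- setting_mark (a point): Inner end of the setting mark on the bezel, 36.5 mm from the screw axis.
Not all that is in view belongs to the job. What is shaped like the tuning_tool but pink is not meant.

How it is judged:
On the way, in this order (a step that is already met when the one before it is completed fails the run):
1. the blade is seated in the screw's slot (z of tuning_tool in the frame of screw_seat below -0.0034 m and horizontal distance between tuning_tool and screw_seat below 0.003 m), for 0.2 s.
2. the pointer is turned to the setting mark, within 0.1 rad, with the tool in the screw (angle between the x axis of pointer_tip and the x axis of bezel, either way round below 0.1 rad and z of tuning_tool in the frame of screw_seat below 0 m and horizontal distance between tuning_tool and screw_seat below 0.003 m), for 0.1 s.
At the end, for the whole second after the job is handed in: The pointer lies within 0.1 rad of the setting mark, and the tuning tool stands upright (within 0.1 rad) and at rest in a hole of the stand, fully home (flange within 3 mm of the stand's top, tip within 5 mm of the hole's axis), let go (angle between the x axis of pointer_tip and the x axis of bezel, either way round below 0.1 rad and angle between tuning_tool's own z axis and vertical below 0.1 rad and z of tuning_tool in the frame of tool_stand below 0.008 m and (horizontal distance between tuning_tool and socket_1 below 0.005 m or horizontal distance between tuning_tool and socket_2 below 0.005 m) and linear speed of tuning_tool below 0.02 m/s); the robot touches nothing.
It fails at once if the tool presses on the trimmer or its box with more than 20 N (contact force between tuning_tool and trimmer_module above 20 N).
It fails at once if the gripper or arm touches the controller box, its pointer or its ring (contact force between any of the fingers, the arm and trimmer_module above 1 N or contact force between any of the fingers, the arm and bezel above 1 N).
It fails at once if the round-handled tool is moved more than 15 mm (distance of core_tool from where it was at the start of the episode above 0.015 m).
It also fails if it takes over 72 s, if anything falls off the work surface, if the arm or the gripper's body presses on something with over 40 N, if the wrist force passes 120 N, or if a joint passes its speed limit or range.

### The arm

A 7-joint arm with a two-finger parallel gripper is mounted at the origin on a cart in front of the work surface, level with it; the furniture and walls round the work are solid. World frame = base frame: x ahead of the robot, y to its left, z up, the work surface at z = 0. Lengths are in m, angles in rad, forces in N, time in s.
With the tool pointing down it reaches from about 0.375 to 0.925 m from the base axis. Payload 3.1 kg.
Tool frame: the origin (TCP) lies midway between the tips of the shut fingers; the grasp point (between the pads) lies 19 mm behind it; z points along the fingers, x is the direction in which the jaws open and shut, and the axes are right-handed (so a half turn about z gives the same grasp; the last joint's range is limited). The gripper opens to 85 mm and grips with 20 to 120 N. Pads are 22 mm wide; open, the fingers measure 114 mm over their backs; the gripper's body (76 mm by 85 mm) begins 54 mm behind the grasp point. The pads swing forward as they close: fully open they stand 13 mm farther back than shut.
Start: joints at [1.093, 0.383, 0.044, 1.598, -0.018, 1.161, -0.05], TCP at [0.241, -0.604, 0.198] pointing down, gripper open.
Joint ranges: [-2.61, 2.61], [-0.41, 2.15], [-1.48, 1.57], [0, 2.5], [-1.57, 4.71], [0.05, 1.97], [-2.85, 2.85]. Speed limits (rad/s): [2.79, 2.79, 3.14, 3.14, 3.14, 3.14, 3.14].

### API

Orientations are given as a unit quaternion [x, y, z, w].
In Python, from workcell import sense, eyes, job_done gives the robot as it stands. The module is installed in compiled form; this text tells all that it offers.
- The arm moves only by the shell command python3 -m pendant 'ROWS' [FORCE]. ROWS is JSON, a list of rows, each an object with "rotation": the turn, a rotation vector about the tool's x, y, z in units of 2 pi rad (1.0 is 2 pi rad), a list of three; "delta_pos": the shift along the tool's x, y, z in units of 0.15 m (1.0 is 0.15 m), a list of three; "gripper": the closure, from 0 (fully open) to 1 (shut). In form: [{"rotation": [ax, ay, az], "delta_pos": [x, y, z], "gripper": gripper}, ...]. A call has exactly 10 rows; each row is the pose to reach, as a shift and turn from the pose commanded when the call began, along the tool's axes at that moment, turning the shorter way round; what a row does not reach only later rows make up. A row lasts 1/10 s, in which the tool goes at most 50 mm and 8.59 degrees, less where a joint would pass 70% of its speed; a pose out of reach is approached as far as the arm can. A call with a number of a shift or a turn outside -1 to 1 is refused whole. A call with a gripper value outside its range is refused whole. The fingers move at their own pace and stop on an object; FORCE is the grip in N (left out, the last holds). Time passes only in rows, so rows that repeat a pose let the fingers close, or fill a call up. It gives the time, the measured TCP pose, the force and the opening at its end, in the units of the state.
- sense(): the state, without advancing time (a new reading comes with each control period).
- eyes.get_image(name): name is "side" or "top" or "wrist"; returns (picture, depth): 400x640x3 uint8, red, green, blue; 400x640 float32, m along the optical axis (not along the pixel's ray), 0 where there is no reading.
- eyes.camera_params(name): a dict with "mtx" (3x3 intrinsics, pixels), "R" (3x3) and "t" (3): a world point X has camera coordinates R X + t; the wrist camera has in their place "tool_from_camera" (4x4, takes a point from camera to tool coordinates, whose origin is the TCP and whose axes are the tool frame's). Camera axes: x right, y down, z forward; pixel columns grow to the right and rows downward; lengths in m; the calibration is good to about 2 mm. The wrist camera is an equidistant fisheye: a pixel r from the principal point sees the ray r / f radians off the axis. A picture is of the moment at which its call begins: read the wrist's pose just before it. camera_params takes no time and is no camera call.
- job_done(): hands the job in, once; it reports no verdict.
The state is a dict: "clock": time; "qpos": joint angles; "qvel": joint speeds; "joint_torque": joint torques, N m; "tool_pos": TCP position; "eef_rot": TCP orientation; "wrist_force": force on the tool from outside, world axes, zero at the start; "ft_torque": the same for the moment, N m; "finger_gap": finger opening in m.
Only numpy, scipy, OpenCV 4.12 (cv2) and the standard library are available. Lean on these libraries where they do the work, as an engineer would, in place of code of your own. Each camera call takes 0.05 s, during which the arm holds its last target.

## Working session

There is one attempt and no reset: what is moved stays moved. The work goes in short steps, Python scripts to look and compute and a shell command to move; the robot and the scene stay as the last step left them, time stands still between calls to the robot, and variables do not carry over. Pictures are saved under pics/ and viewed, and the job is handed in when it is done.

```bash
mkdir -p pics; python3 - <<'E'
from workcell import sense, eyes
import cv2
s=sense(); print({k:s[k] for k in s})
for n in ("side","top","wrist"):
    im,d=eyes.get_image(n); cv2.imwrite(f"pics/{n}0.png",im[:,:,::-1]); 
    import numpy as np; np.save(f"pics/{n}0.npy",d)
    p=eyes.camera_params(n); print(n,p)
E
```

```text
{'clock': 0.0, 'qpos': array([ 1.09317714,  0.38384075,  0.04380756,  1.59958803, -0.01789508,
        1.16116743, -0.04992372]), 'qvel': array([ 0.00015872,  0.00098348, -0.00090932,  0.00063372, -0.00110362,
        0.00087192, -0.00115996]), 'joint_torque': array([-2.93560634e-04, -4.33462787e+01,  1.02462295e+00, -2.49514621e+01,
        1.06577523e-02,  1.12195755e-02, -4.84211071e-07]), 'tool_pos': array([ 0.24061335, -0.60272137,  0.19697661]), 'eef_rot': array([ 8.27896920e-01, -5.60878761e-01, -1.11753740e-03, -6.75406498e-04]), 'wrist_force': array([ 0.33421856, -0.25062088, -0.57580033]), 'ft_torque': array([-0.03446815, -0.0079774 , -0.07831646]), 'finger_gap': 0.08535892624617608}
side {'mtx': array([[491.13652019,   0.        , 323.64581607],
       [  0.        , 491.13652019, 193.47451133],
       [  0.        ,   0.        ,   1.        ]]), 'R': array([[-0.70730842,  0.70685427,  0.00847537],
       [ 0.39945557,  0.40954648, -0.82018713],
       [-0.58322384, -0.57673973, -0.57203255]]), 't': array([ 0.28745853, -0.19335773,  1.24685656])}
top {'mtx': array([[419.2
[... 209 characters left out ...]
     [-9.83289707e-01, -2.71583435e-03, -1.82027404e-01],
       [ 1.82024045e-01,  1.43859405e-03, -9.83293027e-01]]), 't': array([0.10832967, 0.49761288, 0.82406972])}
wrist {'mtx': array([[309.70691629,   0.        , 317.63379625],
       [  0.        , 309.70691629, 201.04357764],
       [  0.        ,   0.        ,   1.        ]]), 'tool_from_camera': array([[ 9.99999826e-01,  3.88195491e-04,  4.43640700e-04,
         7.17415642e-04],
       [-5.02296737e-04,  9.55015629e-01,  2.96555048e-01,
        -7.57012644e-02],
       [-3.08562469e-04, -2.96555220e-01,  9.55015658e-01,
        -1.75568886e-01],
       [ 0.00000000e+00,  0.00000000e+00,  0.00000000e+00,
         1.00000000e+00]])}
```

View pics/side0.png

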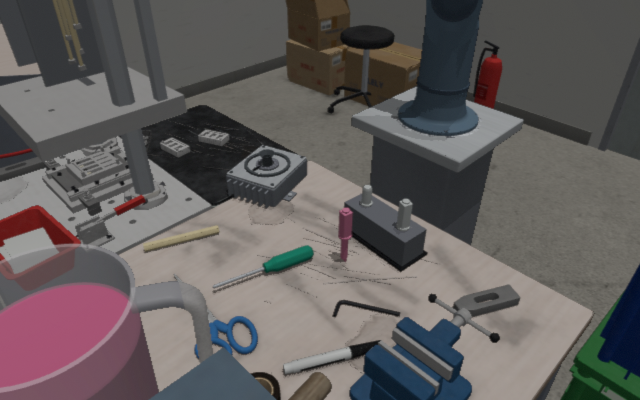

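View pics/top0.png

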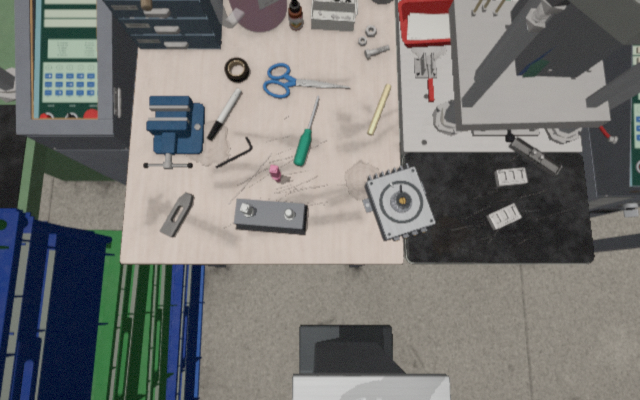

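View pics/wrist0.png

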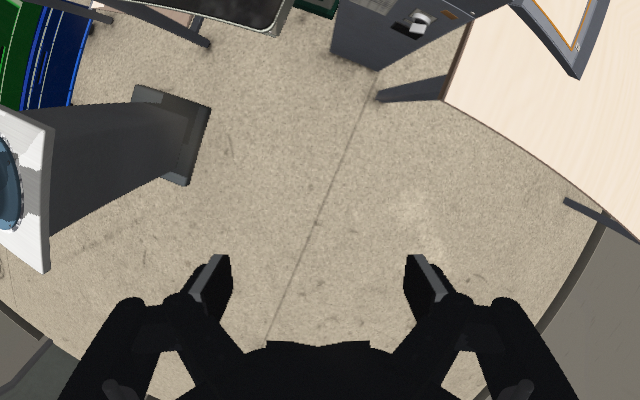

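Top view: the stand is at ~(270,216), with white tools at (246,210) and (289,213), and a pink look-alike at (275,173). The box is at ~(400,202). Next, enlarged crops.

```bash
cat > h.py <<'E'
from workcell import sense, eyes
import numpy as np, cv2
from scipy.spatial.transform import Rotation as Rn
def snap(n,name):
    s=sense(); im,d=eyes.get_image(n); cv2.imwrite(f"pics/{name}.png",im[:,:,::-1]); np.save(f"pics/{name}.npy",d); 
    np.savez(f"pics/{name}_s.npz",p=s["tool_pos"],q=s["eef_rot"]); return s,im,d
def px2w_fixed(n,u,v,d=None,z=None):
    p=eyes.camera_params(n);K=p["mtx"]
    r=np.array([(u-K[0,2])/K[0,0],(v-K[1,2])/K[1,1],1.])
    R=p["R"];t=np.array(p["t"])
    C=-R.T@t; w=R.T@r
    if d is None: d=(z-C[2])/w[2]
    return C+w*d
def wcam(s):
    T=np.array(eyes.camera_params("wrist")["tool_from_camera"])
    W=np.eye(4);W[:3,:3]=Rn.from_quat(s["eef_rot"]).as_matrix();W[:3,3]=s["tool_pos"]
    return W@T
def px2w_wrist(s,u,v,z=None,d=None):
    K=eyes.camera_params("wrist")["mtx"];x=(u-K[0,2]);y=(v-K[1,2]);r=np.hypot(x,y);th=r/K[0,0]
    ray=np.array([np.sin(th)*x/max(r,1e-9),np.sin(th)*y/max(r,1e-9),np.cos(th)])
    M=wcam(s);C=M[:3,3];w=M[:3,:3]@ray
    if d is not None: return C+w*d/ray[2]
    return C+w*(z-C[2])/w[2]
def w2px_wrist(s,X):
    K=eyes.camera_params("wrist")["mtx"];c=np.linalg.inv(wcam(s))@np.append(X,1)
    r=np.hypot(c[0],c[1]);th=np.arctan2(r,c[2]);return K[:2,2]+K[0,0]*th*c[:2]/r
E
python3 - <<'E'
import cv2
t=cv2.imread("pics/top0.png"); s=cv2.imread("pics/side0.png")
a=cv2.resize(t[150:250,215:445],None,fx=3.4,fy=3.4,interpolation=cv2.INTER_CUBIC)
b=cv2.resize(s[140:270,220:440],None,fx=3.6,fy=3.6,interpolation=cv2.INTER_CUBIC)
cv2.imwrite("pics/a.png",a);cv2.imwrite("pics/b.png",b)
E
python3 - <<'E'
from h import *
d=np.load("pics/top0.npy")
for u,v in [(246,210),(289,213),(236,201),(305,203),(303,222),(235,222),(402,201),(372,182),(415,168),(434,229),(386,238),(275,173)]:
    print((u,v),d[v,u],px2w_fixed("top",u,v,d=d[v,u]).round(4))
E
```

```text
(246, 210) 0.8067851 [0.4704 0.2455 0.105 ]
(289, 213) 0.8175466 [0.4667 0.1634 0.0933]
(236, 201) 0.86131716 [0.4974 0.2753 0.0546]
(305, 203) 0.91687983 [ 0.5038  0.1352 -0.0009]
(303, 222) 0.8834438 [0.4584 0.1383 0.0247]
(235, 222) 0.85324943 [0.4539 0.2757 0.0548]
(402, 201) 0.8611712 [ 0.4984 -0.0657  0.0544]
(372, 182) 0.877705 [ 0.5404 -0.0061  0.0455]
(415, 168) 0.9292834 [ 0.583  -0.1081  0.0008]
(434, 229) 0.89952046 [ 0.4466 -0.1422  0.0057]
(386, 238) 0.862102 [ 0.4236 -0.0332  0.0397]
(275, 173) 0.8257953 [0.5453 0.1918 0.0995]
```

View pics/a.png

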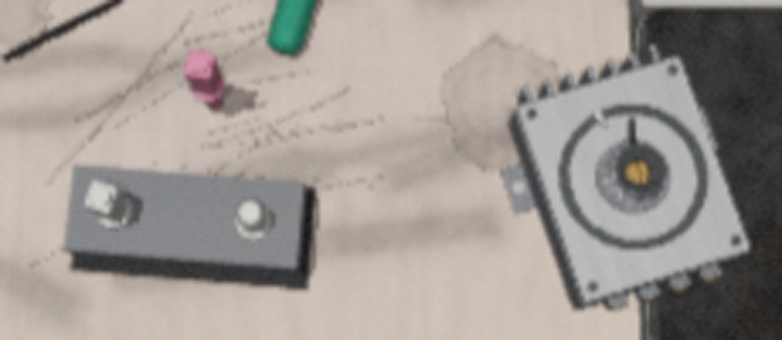

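View pics/b.png

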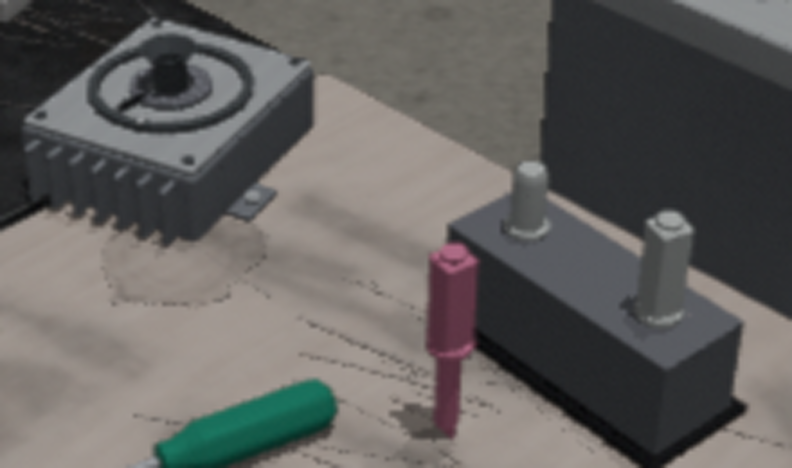

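Things it could be mistaken for: the white square-grip tool at top(246,210)/side(404,214), the round white one at top(289,213)/side(367,195), and the pink one at top(275,173)/side(345,225). By the description the right one is at top(246,210): the close crop shows a square, taller grip there. Now I move towards the box and stand.

```bash
python3 -m pendant '[{"rotation":[0,0,0],"delta_pos":[-0.1,-0.1,-0.03],"gripper":0},{"rotation":[0,0,0],"delta_pos":[-0.2,-0.2,-0.06],"gripper":0},{"rotation":[0,0,0],"delta_pos":[-0.3,-0.3,-0.09],"gripper":0},{"rotation":[0,0,0],"delta_pos":[-0.4,-0.4,-0.12],"gripper":0},{"rotation":[0,0,0],"delta_pos":[-0.5,-0.5,-0.15],"gripper":0},{"rotation":[0,0,0],"delta_pos":[-0.6,-0.6,-0.18],"gripper":0},{"rotation":[0,0,0],"delta_pos":[-0.7,-0.7,-0.21],"gripper":0},{"rotation":[0,0,0],"delta_pos":[-0.8,-0.8,-0.24],"gripper":0},{"rotation":[0,0,0],"delta_pos":[-0.9,-0.9,-0.27],"gripper":0},{"rotation":[0,0,0],"delta_pos":[-1,-1,-0.3],"gripper":0}]' 60
python3 -m pendant '[{"rotation":[0,0,0],"delta_pos":[-0.1,-0.1,0],"gripper":0},{"rotation":[0,0,0],"delta_pos":[-0.2,-0.2,0],"gripper":0},{"rotation":[0,0,0],"delta_pos":[-0.3,-0.3,0],"gripper":0},{"rotation":[0,0,0],"delta_pos":[-0.4,-0.4,0],"gripper":0},{"rotation":[0,0,0],"delta_pos":[-0.5,-0.5,0],"gripper":0},{"rotation":[0,0,0],"delta_pos":[-0.6,-0.6,0],"gripper":0},{"rotation":[0,0,0],"delta_pos":[-0.7,-0.7,0],"gripper":0},{"rotation":[0,0,0],"delta_pos":[-0.8,-0.8,0],"gripper":0},{"rotation":[0,0,0],"delta_pos":[-0.9,-0.9,0],"gripper":0},{"rotation":[0,0,0],"delta_pos":[-1,-1,0],"gripper":0}]'
python3 -m pendant '[{"rotation":[0,0,-0.0189],"delta_pos":[-0.1,-0.1,0],"gripper":0},{"rotation":[0,0,-0.0378],"delta_pos":[-0.2,-0.2,0],"gripper":0},{"rotation":[0,0,-0.0567],"delta_pos":[-0.3,-0.3,0],"gripper":0},{"rotation":[0,0,-0.0756],"delta_pos":[-0.4,-0.4,0],"gripper":0},{"rotation":[0,0,-0.0945],"delta_pos":[-0.5,-0.5,0],"gripper":0},{"rotation":[0,0,-0.1134],"delta_pos":[-0.6,-0.6,0],"gripper":0},{"rotation":[0,0,-0.1323],"delta_pos":[-0.7,-0.7,0],"gripper":0},{"rotation":[0,0,-0.1512],"delta_pos":[-0.8,-0.8,0],"gripper":0},{"rotation":[0,0,-0.17],"delta_pos":[-0.9,-0.9,0],"gripper":0},{"rotation":[0,0,-0.189],"delta_pos":[-1,-1,0],"gripper":0}]'
python3 - <<'E'
from h import *
s,im,d=snap("wrist","w1"); print(s["tool_pos"],s["eef_rot"],s["qpos"],s["wrist_force"])
E
```

```text
clock: 1.15
tool_pos: [0.3247, -0.4076, 0.2431]
eef_rot: [0.828, -0.561, -0.0, -0.0]
wrist_force: [0.6, 1.3, 0.9]
finger_gap: 0.0854
clock: 2.15
tool_pos: [0.4083, -0.2129, 0.2431]
eef_rot: [0.828, -0.561, -0.0, 0.0]
wrist_force: [0.6, 0.4, 0.5]
finger_gap: 0.0854
clock: 3.15
tool_pos: [0.492, -0.0182, 0.2431]
eef_rot: [1.0, 0.001, -0.0, 0.0]
wrist_force: [0.2, -0.5, 0.3]
finger_gap: 0.085
[ 0.49197597 -0.01815798  0.24307931] [ 9.99999741e-01  6.59480957e-04 -2.84812591e-04  4.54311585e-05] [ 0.44082334  0.07182555 -0.50479029  1.89335003  0.03751066  1.18616949
 -0.07565603] [ 0.2224511  -0.50568972  0.2847571 ]
```

View pics/w1.png

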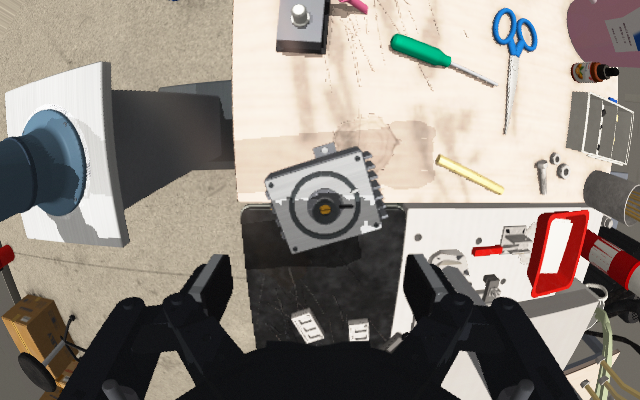

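Wrist view (right=+x, up=+y): the box is centred ~(325,208), with the screw at (325,209). Zooming in.

```bash
python3 - <<'E'
from h import *
im=cv2.imread("pics/w1.png"); c=cv2.resize(im[140:260,255:400],None,fx=5,fy=5,interpolation=cv2.INTER_CUBIC); cv2.imwrite("pics/c1.png",c)
d=np.load("pics/w1.npy"); print(d[150:160,350],d[205:212,320:330])
E
```

```text
[0.39362392 0.38524938 0.37926582 0.37714186 0.37356204 0.3737922
 0.37512878 0.37397385 0.3739328  0.37561998] [[0.36944044 0.3739588  0.3811582  0.37922847 0.37991062 0.38007915
  0.37939852 0.37922326 0.37754413 0.37177292]
 [0.37373254 0.3799157  0.37856293 0.3791785  0.37950948 0.3837956
  0.38503602 0.38475356 0.         0.38351378]
 [0.3725981  0.38195628 0.37970188 0.38027063 0.37890968 0.38433236
  0.3832121  0.38428763 0.38482538 0.38603187]
 [0.38502172 0.3856471  0.38527215 0.3858031  0.38534704 0.3854488
  0.38509715 0.38532016 0.3846408  0.3841095 ]
 [0.3868651  0.38639385 0.38620585 0.3864654  0.3865242  0.38656726
  0.3847607  0.3858827  0.38424957 0.3831875 ]
 [0.3844305  0.38457495 0.38312364 0.38364348 0.38317347 0.38148755
  0.38186648 0.38058668 0.38072985 0.3808175 ]
 [0.380983   0.38125813 0.38312536 0.38114983 0.38068628 0.37994993
  0.38238    0.38145062 0.38187453 0.3838227 ]]
```

View pics/c1.png

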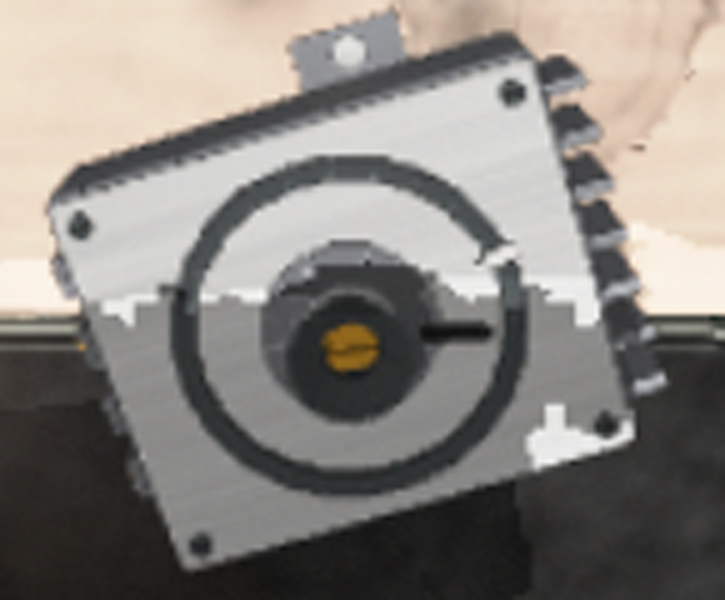

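```bash
cat > box.py <<'E'
from h import *
def L(name):
    z=np.load(f"pics/{name}_s.npz"); return {"tool_pos":z["p"],"eef_rot":z["q"]}
E
python3 - <<'E'
from box import *
s=L("w1"); f=lambda x,y,z: px2w_wrist(s,255+(x+.5)/5-.5,140+(y+.5)/5-.5,z=z)
P=np.array([f(*p,0.048)[:2] for p in [(171,324),(527,320),(347,155),(347,495),(222,200),(222,447),(472,205),(475,445)]])
A=np.c_[2*P,np.ones(len(P))]; q=np.linalg.lstsq(A,(P**2).sum(1),rcond=None)[0]; c=q[:2]; print("ring",c,np.sqrt(q[2]+c@c))
print("screw",f(351,348,0.0575)," bushmouth",f(350,354,0.071))
for n,p,z in [("mark",(487,260),.048),("ptr",(492,332),.051)]:
    w=f(*p,z)[:2]-c; print(n,np.hypot(*w),np.arctan2(w[1],w[0]))
a=f(325,357,.0575);b=f(376,341,.0575); print("slot",np.arctan2(b[1]-a[1],b[0]-a[0]))
E
python3 -m pendant '[{"rotation":[0,0,0],"delta_pos":[0,-0.1,0],"gripper":0},{"rotation":[0,0,0],"delta_pos":[0,-0.2,0],"gripper":0},{"rotation":[0,0,0],"delta_pos":[-0.02,-0.3,0],"gripper":0},{"rotation":[0,0,0],"delta_pos":[-0.04,-0.4,0],"gripper":0},{"rotation":[0,0,0],"delta_pos":[-0.06,-0.5,0],"gripper":0},{"rotation":[0,0,0],"delta_pos":[-0.08,-0.6,0],"gripper":0},{"rotation":[0,0,0],"delta_pos":[-0.1,-0.7,0],"gripper":0},{"rotation":[0,0,0],"delta_pos":[-0.12,-0.8,0],"gripper":0},{"rotation":[0,0,0],"delta_pos":[-0.13,-0.9,0],"gripper":0},{"rotation":[0,0,0],"delta_pos":[-0.15,-1,0],"gripper":0}]'
python3 -m pendant '[{"rotation":[0,0,0],"delta_pos":[0,-0.1,0],"gripper":0},{"rotation":[0,0,0],"delta_pos":[0,-0.2,0],"gripper":0},{"rotation":[0,0,0],"delta_pos":[0,-0.3,0],"gripper":0},{"rotation":[0,0,0],"delta_pos":[0,-0.4,0],"gripper":0},{"rotation":[0,0,0],"delta_pos":[0,-0.5,0],"gripper":0},{"rotation":[0,0,0],"delta_pos":[0,-0.6,0],"gripper":0},{"rotation":[0,0,0],"delta_pos":[0,-0.65,0],"gripper":0},{"rotation":[0,0,0],"delta_pos":[0,-0.7,0],"gripper":0},{"rotation":[0,0,0],"delta_pos":[0,-0.7,0],"gripper":0},{"rotation":[0,0,0],"delta_pos":[0,-0.7,0],"gripper":0}]'
python3 - <<'E'
from h import *
s,im,d=snap("wrist","w2"); print(s["tool_pos"],s["eef_rot"],s["qpos"],s["wrist_force"])
E
```

```text
ring [ 0.5004811  -0.06458625] 0.04524779031156377
screw [ 0.50106669 -0.06586242  0.0575    ]  bushmouth [ 0.5005137  -0.06277956  0.071     ]
mark 0.039294140259233806 0.4956994746427971
ptr 0.03613622262629675 0.021676437459007648
slot 0.32231765259683115
clock: 4.2
tool_pos: [0.4696, 0.1316, 0.2432]
eef_rot: [1.0, -0.002, -0.0, 0.0]
wrist_force: [0.3, -0.4, 0.3]
finger_gap: 0.0853
clock: 5.2
tool_pos: [0.4705, 0.2355, 0.2433]
eef_rot: [1.0, -0.002, -0.0, 0.0]
wrist_force: [0.1, 0.1, -0.2]
finger_gap: 0.0853
[0.47049687 0.2355431  0.2432619 ] [ 9.99997867e-01 -2.03771079e-03 -8.75977329e-05  3.27045340e-04] [ 0.11687724  0.17189634 -0.72260349  1.81265031  0.12202677  1.20248023
 -0.64662799] [ 0.1183434   0.09966946 -0.23579619]
```

View pics/w2.png

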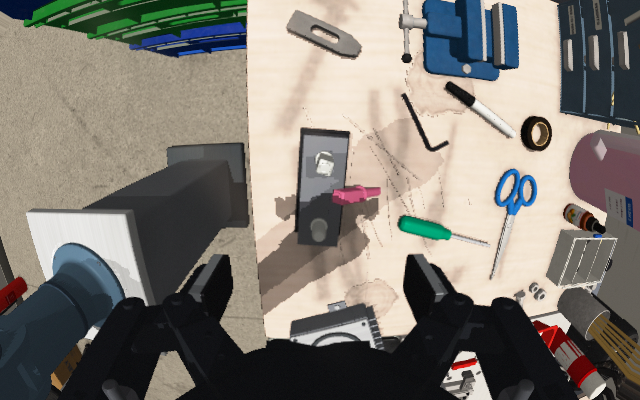

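The stand is at ~(322,187), the square tool's top at (324,160), the round one at (319,232) and the pink at (357,193). Zooming.

```bash
python3 - <<'E'
from h import *
im=cv2.imread("pics/w2.png"); c=cv2.resize(im[120:250,285:365],None,fx=6,fy=6,interpolation=cv2.INTER_CUBIC)[:600]; 
c=cv2.resize(im[122:222,290:390],None,fx=6,fy=6,interpolation=cv2.INTER_CUBIC)
cv2.imwrite("pics/c2.png",np.clip(c*.8,0,255).astype('uint8'))
E
```

```text
(no output)
```

View pics/c2.png

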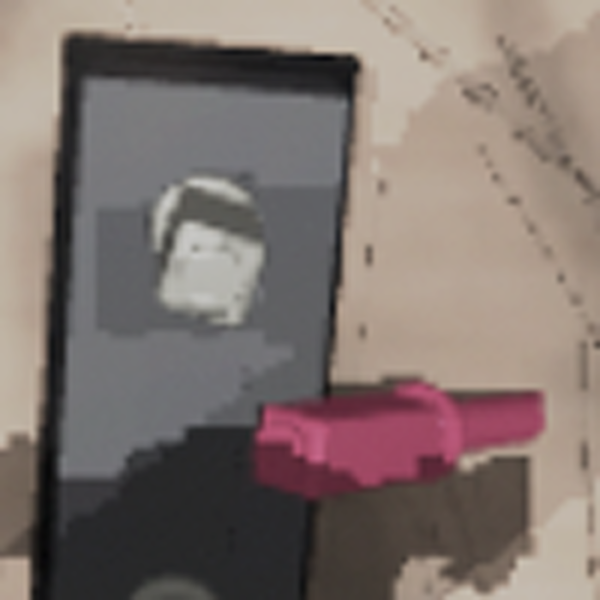

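```bash
python3 - <<'E'
from box import *
s=L("w2"); f=lambda x,y,z: px2w_wrist(s,290+(x+.5)/6-.5,122+(y+.5)/6-.5,z=z)
P=[f(*p,.103-.003) for p in [(175,222),(266,240),(245,325),(160,305)]]
print(np.round(P,4)); print("centre",np.mean(P,0))
for i in range(4):
    e=P[(i+1)%4]-P[i]; print(np.hypot(*e[:2]),np.degrees(np.arctan2(e[1],e[0])))
# flange arc pts
F=np.array([f(*p,.059)[:2] for p in [(150,240),(160,197),(190,178),(225,178),(255,195)]])
A=np.c_[2*F,np.ones(len(F))]; q=np.linalg.lstsq(A,(F**2).sum(1),rcond=None)[0]; print("flange",q[:2],np.sqrt(q[2]+q[:2]@q[:2]))
for p in [(85,80),(345,97),(62,475),(330,375)]: print("stand edge",f(*p,.055))
print("round", f(178,600,.055))
d=np.load("pics/w2.npy"); print(d[158:168,318:330].round(4))
t=np.load("pics/top0.npy"); print(t[200:216,238:254].round(3))
E
```

```text
[[0.472  0.2577 0.1   ]
 [0.4878 0.2545 0.1   ]
 [0.4843 0.2393 0.1   ]
 [0.4693 0.2429 0.1   ]]
centre [0.47836084 0.24858414 0.1       ]
0.016134478687202955 -11.424792351515983
0.015591201702986321 -103.2220664078279
0.015352177400006746 166.31733087666743
0.014981808704350051 79.74259754313394
flange [0.47870197 0.24854091] 0.011687307476993697
stand edge [0.45465498 0.27855599 0.055     ]
stand edge [0.50551552 0.27519173 0.055     ]
stand edge [0.44881104 0.197851   0.055     ]
stand edge [0.50341086 0.21884304 0.055     ]
round [0.4725599  0.17032532 0.055     ]
[[0.3428 0.323  0.3254 0.319  0.3185 0.3201 0.3239 0.3275 0.3265 0.3288
  0.3312 0.3366]
 [0.3363 0.3185 0.3183 0.3147 0.3167 0.3173 0.3179 0.3183 0.318  0.3229
  0.3249 0.3256]
 [0.33   0.315  0.3155 0.3161 0.3153 0.3152 0.3159 0.3151 0.3156 0.3151
  0.3173 0.3203]
 [0.3223 0.3169 0.317  0.3166 0.3159 0.317  0.3168 0.3163 0.317  0.315
  0.3167 0.3158]
 [0.3222 0.316  0.3176 0.317  0.3164 0.3168 0.3157 0.3144 0.317  0.3164
  0.3159 0.3185]
 [0.3183 0.3179 0.318  0.317  0.3163 0.3128 0.3141 0.3117 0.3127 0.3126
  0.3162
[... 1281 characters left out ...]
 0.858 0.807 0.809 0.802 0.802 0.8   0.804 0.804 0.807 0.808 0.819
  0.825 0.835 0.848 0.856]
 [0.856 0.857 0.806 0.808 0.807 0.804 0.803 0.805 0.807 0.808 0.812 0.821
  0.831 0.839 0.849 0.854]
 [0.858 0.854 0.858 0.805 0.804 0.806 0.805 0.808 0.805 0.807 0.815 0.823
  0.83  0.842 0.85  0.852]
 [0.855 0.857 0.856 0.857 0.819 0.813 0.807 0.805 0.805 0.807 0.818 0.826
  0.832 0.844 0.852 0.852]
 [0.855 0.854 0.858 0.856 0.856 0.83  0.825 0.815 0.814 0.816 0.821 0.829
  0.84  0.847 0.851 0.853]
 [0.853 0.853 0.855 0.856 0.856 0.855 0.843 0.837 0.832 0.824 0.825 0.833
  0.84  0.852 0.851 0.854]
 [0.856 0.856 0.854 0.855 0.853 0.854 0.85  0.852 0.852 0.843 0.833 0.839
  0.842 0.852 0.854 0.855]]
```

```bash

python3 -m pendant '[{"rotation":[0,0,0.01],"delta_pos":[0.013,-0.02,0.05],"gripper":0},{"rotation":[0,0,0.02],"delta_pos":[0.03,-0.05,0.1],"gripper":0},{"rotation":[0,0,0.033],"delta_pos":[0.053,-0.087,0.15],"gripper":0},{"rotation":[0,0,0.033],"delta_pos":[0.053,-0.087,0.25],"gripper":0},{"rotation":[0,0,0.033],"delta_pos":[0.053,-0.087,0.35],"gripper":0},{"rotation":[0,0,0.033],"delta_pos":[0.053,-0.087,0.45],"gripper":0},{"rotation":[0,0,0.033],"delta_pos":[0.053,-0.087,0.55],"gripper":0},{"rotation":[0,0,0.033],"delta_pos":[0.053,-0.087,0.65],"gripper":0},{"rotation":[0,0,0.033],"delta_pos":[0.053,-0.087,0.68],"gripper":0},{"rotation":[0,0,0.033],"delta_pos":[0.053,-0.087,0.68],"gripper":0}]'
python3 - <<'E'
from h import *
s,im,d=snap("wrist","w3"); print(s["tool_pos"],s["eef_rot"])
print(w2px_wrist(s,[.4785,.2486,.1]),w2px_wrist(s,s["tool_pos"]))
c=cv2.resize(im[150:300,220:420],None,fx=4,fy=4,interpolation=cv2.INTER_CUBIC);cv2.imwrite("pics/c3.png",c[:,:,::-1]*.85)
E
```

```text
clock: 6.25
tool_pos: [0.4776, 0.2488, 0.1402]
eef_rot: [0.994, -0.105, -0.001, 0.0]
wrist_force: [0.0, -0.0, 0.3]
finger_gap: 0.085
[0.47764245 0.24877468 0.14016562] [ 9.94465596e-01 -1.05056461e-01 -1.04003589e-03  4.86582965e-04]
[318.31080949 211.41863439] [316.89335305 232.92132546][ WARN:0@1.362] global loadsave.cpp:1063 imwrite_ Unsupported depth image for selected encoder is fallbacked to CV_8U.
```

View pics/c3.png

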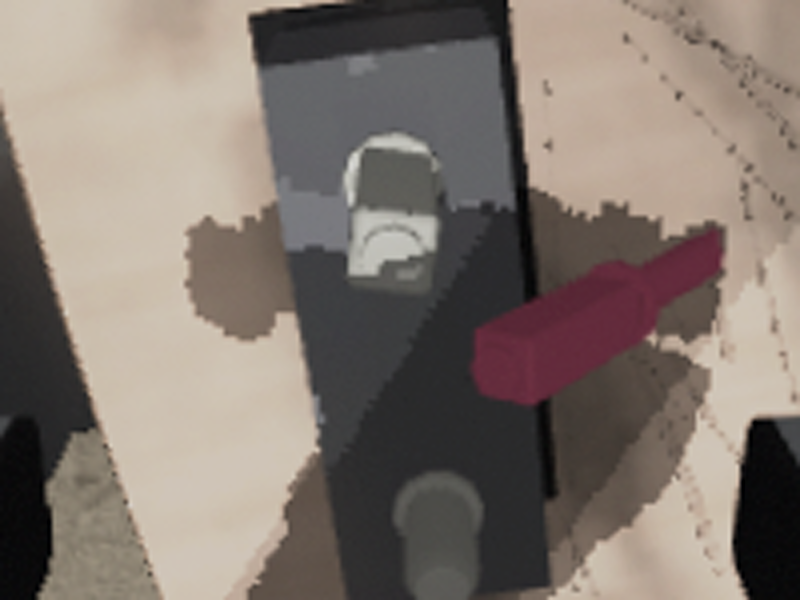

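```bash
python3 - <<'E'
from box import *
s=L("w3"); f=lambda x,y,z: px2w_wrist(s,220+(x+.5)/4-.5,150+(y+.5)/4-.5,z=z)
R=Rn.from_quat(s["eef_rot"]).as_matrix()
d=np.load("pics/w3.npy")
for p in [(475,360),(485,322),(545,345),(530,400)]:
    u,v=220+p[0]/4,150+p[1]/4
    w=px2w_wrist(s,u,v,d=d[int(round(v)),int(round(u))+1]); print(w.round(4),((w-s["tool_pos"])@R).round(4), ((f(*p,.1)-s["tool_pos"])@R).round(4))
w=f(393,250,.1); print("tool",w,(w-s["tool_pos"])@R)
E
```

```text
[0.4884 0.2119 0.0766] [0.0184 0.0338 0.0636] [0.0163 0.0228 0.0402]
[0.4919 0.2112 0.056 ] [0.022  0.0336 0.0842] [0.018  0.0149 0.0401]
[0.5036 0.2122 0.0768] [0.0331 0.0303 0.0633] [0.0296 0.0197 0.0401]
[0.4982 0.2024 0.0813] [0.0299 0.041  0.0589] [0.0273 0.0314 0.0401]
tool [0.47807068 0.24812666 0.1       ] [0.00063316 0.00049659 0.04016507]
```

```bash
python3 - <<'E'
from box import *
s=L("w3"); d=np.load("pics/w3.npy")
for X in ([.545,.192,.1],[.5,.225,.1],[.545,.192,0]): print(X,w2px_wrist(s,X))
for u,v in [(344,241),(350,241),(360,232),(370,225),(390,215),(398,208)]:
    print((u,v),d[v,u],px2w_wrist(s,u,v,d=d[v,u]).round(4))
t=np.load("pics/top0.npy")
for u,v in [(274,167),(275,170),(276,175),(277,179)]: print((u,v),t[v,u],px2w_fixed("top",u,v,d=t[v,u]).round(4))
print(wcam(s))
E
```

```text
[0.545, 0.192, 0.1] [412.87607774 259.30269322]
[0.5, 0.225, 0.1] [352.3874786  234.44978601]
[0.545, 0.192, 0] [387.82081621 216.90603711]
(344, 241) 0.2586714 [0.4926 0.211  0.0787]
(350, 241) 0.2576129 [0.4976 0.2103 0.0797]
(360, 232) 0.26185566 [0.5075 0.2139 0.0735]
(370, 225) 0.27626163 [0.5184 0.2119 0.0583]
(390, 215) 0.311065 [0.5439 0.203  0.0228]
(398, 208) 0.32880753 [0.557  0.2013 0.0038]
(274, 167) 0.8234053 [0.5563 0.1935 0.1039]
(275, 170) 0.8237265 [0.5506 0.1916 0.1026]
(276, 175) 0.8407479 [0.5451 0.1913 0.0842]
(277, 179) 0.8702751 [0.5442 0.1921 0.054 ]
[[ 0.97802896 -0.19842088 -0.0639414   0.4941263 ]
 [-0.20845959 -0.93376917 -0.2908947   0.3222532 ]
 [-0.00198692  0.29783264 -0.95461603  0.3156429 ]
 [ 0.          0.          0.          1.        ]]
```

The pink decoy now leans on the stand edge with its top at ~(0.495, 0.21), about 30 mm to the side of the finger path, so it clears. I'll go down and grip.

```bash

python3 -m pendant '[{"rotation":[0,0,0.006],"delta_pos":[0.004,0.002,0.05],"gripper":0},{"rotation":[0,0,0.012],"delta_pos":[0.004,0.002,0.12],"gripper":0},{"rotation":[0,0,0.012],"delta_pos":[0.004,0.002,0.2],"gripper":0},{"rotation":[0,0,0.012],"delta_pos":[0.004,0.002,0.28],"gripper":0},{"rotation":[0,0,0.012],"delta_pos":[0.004,0.002,0.36],"gripper":0},{"rotation":[0,0,0.012],"delta_pos":[0.004,0.002,0.43],"gripper":0},{"rotation":[0,0,0.012],"delta_pos":[0.004,0.002,0.48],"gripper":0},{"rotation":[0,0,0.012],"delta_pos":[0.004,0.002,0.495],"gripper":0},{"rotation":[0,0,0.012],"delta_pos":[0.004,0.002,0.495],"gripper":0},{"rotation":[0,0,0.012],"delta_pos":[0.004,0.002,0.495],"gripper":0}]' 40
python3 - <<'E'
from h import *
s,im,d=snap("wrist","w4"); print(s["tool_pos"],s["eef_rot"])
s,im2,d=snap("side","s4")
cv2.imwrite("pics/c4.png",cv2.resize(np.vstack([im[150:330,200:440],im2[130:310,240:480]]),None,fx=1.6,fy=1.6)[:,:,::-1])
E
```

```text
clock: 7.3
tool_pos: [0.4793, 0.2491, 0.0675]
eef_rot: [0.99, -0.143, 0.0, -0.0]
wrist_force: [0.7, 0.1, 1.1]
finger_gap: 0.0855
[0.47934114 0.24911551 0.06752582] [ 9.89788400e-01 -1.42543781e-01  3.26201421e-04 -2.94035727e-04]
```

View pics/c4.png

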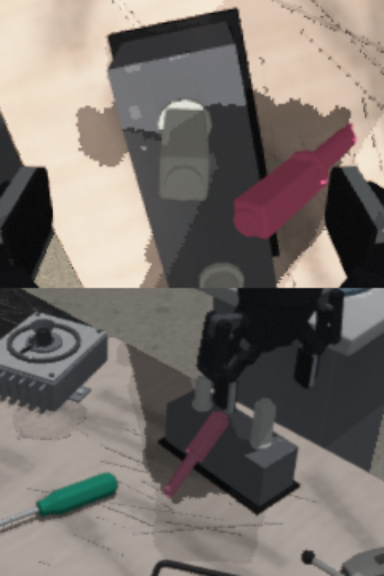

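The wrist crop shows the grip aligned with the jaws and centred between the fingers. The pink tool lies clear and lower. Closing.

```bash

python3 -m pendant '[{"rotation":[0,0,0],"delta_pos":[0,0,0],"gripper":0.3},{"rotation":[0,0,0],"delta_pos":[0,0,0],"gripper":0.5},{"rotation":[0,0,0],"delta_pos":[0,0,0],"gripper":0.6},{"rotation":[0,0,0],"delta_pos":[0,0,0],"gripper":0.7},{"rotation":[0,0,0],"delta_pos":[0,0,0],"gripper":0.8},{"rotation":[0,0,0],"delta_pos":[0,0,0],"gripper":0.9},{"rotation":[0,0,0],"delta_pos":[0,0,0],"gripper":1},{"rotation":[0,0,0],"delta_pos":[0,0,0],"gripper":1},{"rotation":[0,0,0],"delta_pos":[0,0,0],"gripper":1},{"rotation":[0,0,0],"delta_pos":[0,0,0],"gripper":1}]' 40
python3 - <<'E'
from h import *
s,im,d=snap("wrist","w5"); print(s["tool_pos"],s["eef_rot"],s["wrist_force"],s["finger_gap"])
cv2.imwrite("pics/c5.png",cv2.resize(im[150:330,200:440],None,fx=3,fy=3)[:,:,::-1])
E
```

```text
clock: 8.4
tool_pos: [0.479, 0.2489, 0.0673]
eef_rot: [0.99, -0.143, -0.0, -0.0]
wrist_force: [-0.9, -0.4, 2.7]
finger_gap: 0.0143
[0.47895705 0.24891669 0.06726231] [ 9.89784120e-01 -1.42574160e-01 -1.07333075e-06 -6.82550676e-05] [-0.87439829 -0.37511606  2.72103396] 0.014259286587085277
```

View pics/c5.png

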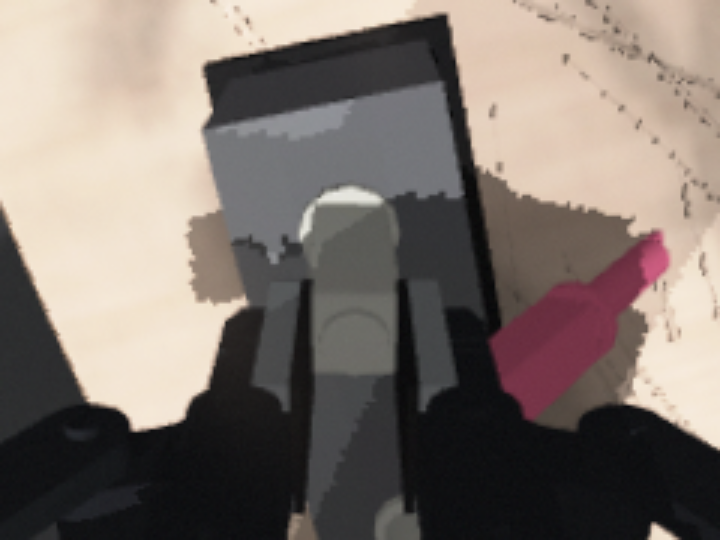

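Gripped with a 14 mm gap. Lifting straight up 140 mm.

```bash

python3 -m pendant '[{"rotation":[0,0,0],"delta_pos":[0,0,-0.05],"gripper":1},{"rotation":[0,0,0],"delta_pos":[0,0,-0.12],"gripper":1},{"rotation":[0,0,0],"delta_pos":[0,0,-0.22],"gripper":1},{"rotation":[0,0,0],"delta_pos":[0,0,-0.33],"gripper":1},{"rotation":[0,0,0],"delta_pos":[0,0,-0.45],"gripper":1},{"rotation":[0,0,0],"delta_pos":[0,0,-0.57],"gripper":1},{"rotation":[0,0,0],"delta_pos":[0,0,-0.7],"gripper":1},{"rotation":[0,0,0],"delta_pos":[0,0,-0.82],"gripper":1},{"rotation":[0,0,0],"delta_pos":[0,0,-0.9],"gripper":1},{"rotation":[0,0,0],"delta_pos":[0,0,-0.93],"gripper":1}]' 60
python3 - <<'E'
from h import *
s,im,d=snap("wrist","w6"); print(s["tool_pos"],s["eef_rot"],s["wrist_force"],s["finger_gap"],s["qpos"])
_,im2,_=snap("side","s6");_,im3,_=snap("top","t6")
cv2.imwrite("pics/c6.png",cv2.resize(im[150:350,210:430],None,fx=3,fy=3)[:,:,::-1])
cv2.imwrite("pics/c6s.png",im2[:,:,::-1])
E
```

```text
clock: 9.45
tool_pos: [0.4799, 0.2495, 0.209]
eef_rot: [0.99, -0.143, 0.002, -0.001]
wrist_force: [0.8, 0.3, 0.3]
finger_gap: 0.0132
[0.47990668 0.24951055 0.20903249] [ 9.89784453e-01 -1.42559834e-01  1.62463681e-03 -8.88964791e-04] [0.78065187 0.34685954 0.32880568] 0.013242169800906362 [ 0.05375795  0.23055107 -0.6872946   1.82470003  0.16139455  1.13879041
 -0.97405327]
```

View pics/c6.png

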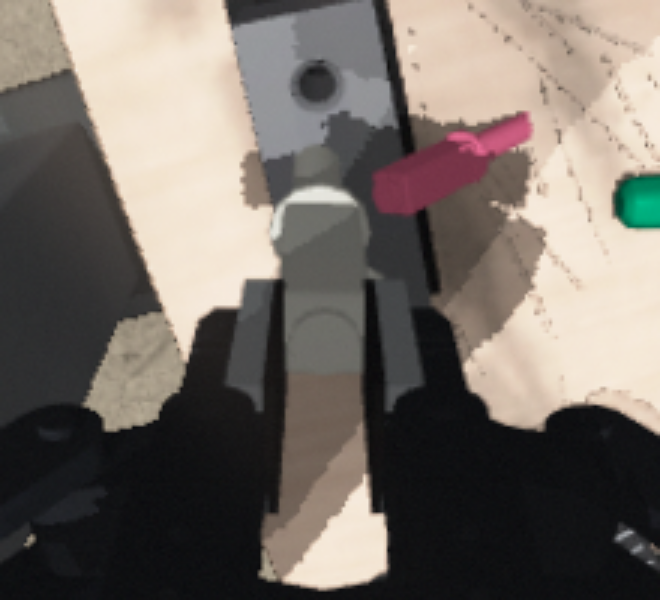

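View pics/c6s.png

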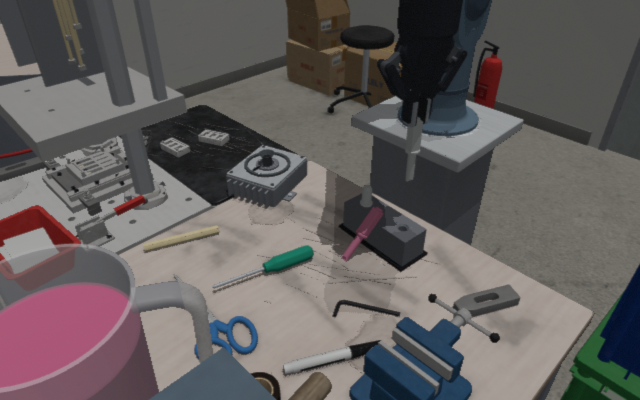

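```bash
python3 - <<'E'
from box import *
s=L("w6")
hole=px2w_wrist(s,210+(318+.5)/3-.5,150+(84+.5)/3-.5,z=.055); print("hole",hole)
im=cv2.imread("pics/w6.png")[185:255,285:345]; im2=cv2.imread("pics/s6.png")[110:190,380:440]
a=cv2.resize(im,(420,490),interpolation=cv2.INTER_CUBIC); a=np.clip(a*1.5,0,255).astype('uint8')
b=cv2.resize(im2,(368,490),interpolation=cv2.INTER_CUBIC)
cv2.imwrite("pics/c6z.png",np.hstack([a,b]))
R=Rn.from_quat(s["eef_rot"]).as_matrix()
print(R.round(4))
tip=s["tool_pos"]+R[:,2]*0.0595; print("tip pred",tip,w2px_wrist(s,tip),w2px_wrist(s,s["tool_pos"]+R[:,2]*0.0055))
E
```

```text
hole [0.47870552 0.24962355 0.055     ]
[[ 0.9593 -0.2822  0.0035]
 [-0.2822 -0.9594  0.0013]
 [ 0.003  -0.0022 -1.    ]]
tip pred [0.48011311 0.24958769 0.1495329 ] [317.00099694 203.55129694] [316.83686035 229.55302815]
```

View pics/c6z.png

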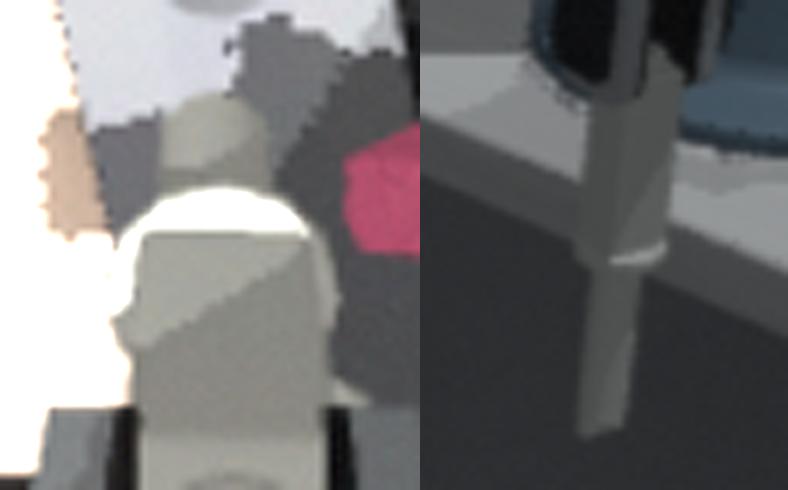

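The blade runs along the jaw direction: in the side crop the tip is full width and slants down-left, which fits tool x. The empty hole is at (0.4787, 0.2496). Moving to a look pose over the box, with the blade at about yaw 0.2.

```bash

python3 -m pendant '[{"rotation":[0,0,-0.008],"delta_pos":[0.03,0.08,0],"gripper":1},{"rotation":[0,0,-0.016],"delta_pos":[0.06,0.18,0],"gripper":1},{"rotation":[0,0,-0.024],"delta_pos":[0.1,0.28,0],"gripper":1},{"rotation":[0,0,-0.032],"delta_pos":[0.13,0.38,0],"gripper":1},{"rotation":[0,0,-0.04],"delta_pos":[0.17,0.48,0],"gripper":1},{"rotation":[0,0,-0.048],"delta_pos":[0.2,0.58,0],"gripper":1},{"rotation":[0,0,-0.056],"delta_pos":[0.23,0.68,0],"gripper":1},{"rotation":[0,0,-0.064],"delta_pos":[0.27,0.78,0],"gripper":1},{"rotation":[0,0,-0.072],"delta_pos":[0.3,0.86,0],"gripper":1},{"rotation":[0,0,-0.077],"delta_pos":[0.33,0.93,0],"gripper":1}]'
python3 -m pendant '[{"rotation":[0,0,0],"delta_pos":[-0.01,0.08,0],"gripper":1},{"rotation":[0,0,0],"delta_pos":[-0.02,0.18,0],"gripper":1},{"rotation":[0,0,0],"delta_pos":[-0.03,0.28,0],"gripper":1},{"rotation":[0,0,0],"delta_pos":[-0.04,0.38,0],"gripper":1},{"rotation":[0,0,0],"delta_pos":[-0.05,0.48,0],"gripper":1},{"rotation":[0,0,0],"delta_pos":[-0.06,0.58,0],"gripper":1},{"rotation":[0,0,0],"delta_pos":[-0.07,0.68,0],"gripper":1},{"rotation":[0,0,0],"delta_pos":[-0.08,0.78,0.05],"gripper":1},{"rotation":[0,0,0],"delta_pos":[-0.09,0.88,0.1],"gripper":1},{"rotation":[0,0,0],"delta_pos":[-0.1,0.96,0.15],"gripper":1}]'
python3 -m pendant '[{"rotation":[0,0,0],"delta_pos":[-0.01,0.1,0.05],"gripper":1},{"rotation":[0,0,0],"delta_pos":[-0.02,0.2,0.1],"gripper":1},{"rotation":[0,0,0],"delta_pos":[-0.03,0.3,0.15],"gripper":1},{"rotation":[0,0,0],"delta_pos":[-0.04,0.4,0.2],"gripper":1},{"rotation":[0,0,0],"delta_pos":[-0.04,0.46,0.22],"gripper":1},{"rotation":[0,0,0],"delta_pos":[-0.04,0.49,0.24],"gripper":1},{"rotation":[0,0,0],"delta_pos":[-0.04,0.5,0.25],"gripper":1},{"rotation":[0,0,0],"delta_pos":[-0.04,0.5,0.25],"gripper":1},{"rotation":[0,0,0],"delta_pos":[-0.04,0.5,0.25],"gripper":1},{"rotation":[0,0,0],"delta_pos":[-0.04,0.5,0.25],"gripper":1}]'
python3 - <<'E'
from h import *
s,im,d=snap("wrist","w7"); print(s["tool_pos"],s["eef_rot"],s["wrist_force"],s["finger_gap"],s["qpos"])
K=w2px_wrist(s,[.5007,-.065,.0575]); print(K)
u,v=map(int,K); u0=max(u-60,0);v0=max(v-50,0); print(u0,v0)
cv2.imwrite("pics/c7.png",cv2.resize(im[v0:v0+100,u0:u0+120],None,fx=6,fy=6,interpolation=cv2.INTER_CUBIC)[:,:,::-1])
E
```

```text
clock: 10.6
tool_pos: [0.486, 0.0998, 0.2052]
eef_rot: [0.995, 0.099, -0.001, 0.0]
wrist_force: [1.0, -0.4, -0.3]
finger_gap: 0.0133
clock: 11.6
tool_pos: [0.5001, -0.0447, 0.1828]
eef_rot: [0.995, 0.098, -0.001, -0.0]
wrist_force: [-0.4, -0.1, -0.1]
finger_gap: 0.0132
clock: 12.6
tool_pos: [0.5098, -0.1171, 0.147]
eef_rot: [0.995, 0.099, 0.0, 0.0]
wrist_force: [0.4, -0.5, -0.8]
finger_gap: 0.013
[ 0.50979248 -0.11708595  0.14701556] [9.95052487e-01 9.93500053e-02 3.53086364e-04 2.65952719e-05] [ 0.3876473  -0.50855628 -0.82858672] 0.01300893365039278 [ 0.57216769  0.23592977 -0.47442137  1.93209715  0.12698317  1.00178298
  0.2394919 ]
[319.04473552 133.53136936]
259 83
```

View pics/c7.png

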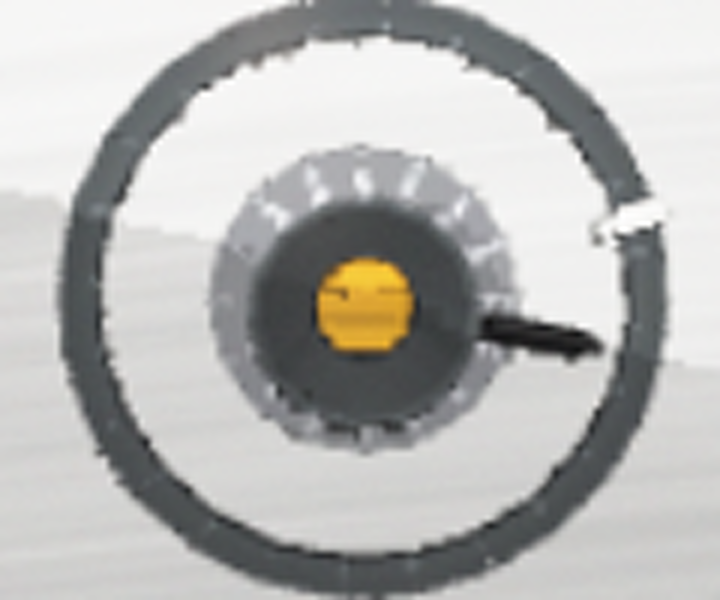

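View pics/w7.png

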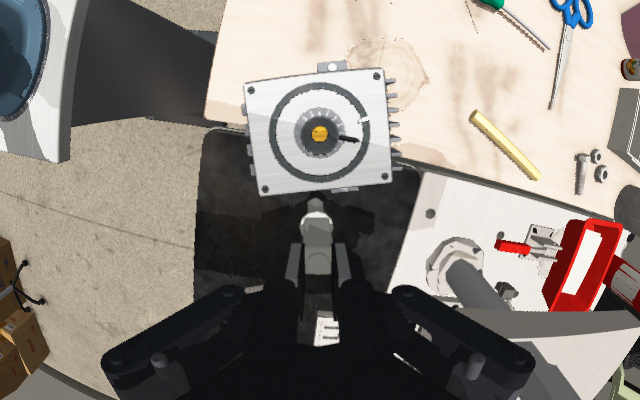

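A clear view: the screw is at crop (365,305), with its slot about level. The pointer tip is at (600,348) and the mark at (595–665,220). Fitting the numbers.

```bash
python3 - <<'E'
from box import *
s=L("w7"); f=lambda x,y,z: px2w_wrist(s,259+(x+.5)/6-.5,83+(y+.5)/6-.5,z=z)
def circ(F):
    A=np.c_[2*F,np.ones(len(F))]; q=np.linalg.lstsq(A,(F**2).sum(1),rcond=None)[0]; return q[:2],np.sqrt(q[2]+q[:2]@q[:2])
out=[(62,300),(665,300),(365,597),(118,465),(118,135),(610,470),(575,80)]
c,r=circ(np.array([f(*p,.048)[:2] for p in out])); print("ring out",c,r)
print("bush",circ(np.array([f(*p,.071)[:2] for p in [(250,310),(478,310),(365,205),(362,425)]])))
print("head",circ(np.array([f(*p,.0575)[:2] for p in [(317,305),(415,305),(365,256),(365,353)]])))
y=[]
for n,p,z in [("mark",(600,228),.048),("markout",(660,212),.048),("ptr",(600,348),.051),("ptrin",(485,325),.051)]:
    w=f(*p,z)[:2]-c; print(n,np.hypot(*w),np.arctan2(w[1],w[0]))
im=cv2.imread("pics/w7.png")[120:148,304:336]
hsv=cv2.cvtColor(im,cv2.COLOR_BGR2HSV); g=hsv[:,:,2]
g=cv2.resize(g,None,fx=18,fy=18,interpolation=cv2.INTER_CUBIC).astype(float); g=np.clip((g-100)*1.6,0,255).astype('uint8')
cv2.imwrite("pics/c7z.png",g)
E
```

```text
ring out [ 0.50127209 -0.06510199] 0.044635947425214005
bush (array([ 0.50084454, -0.06518648]), np.float64(0.015221181417246073))
head (array([ 0.50111988, -0.06475596]), np.float64(0.006964677700361368))
mark 0.03622083918814406 0.5184921604747863
markout 0.045506688189744904 0.5116720381034157
ptr 0.03491250415416962 0.01926630578944579
ptrin 0.01761084102366567 0.02360390666708905
```

View pics/c7z.png

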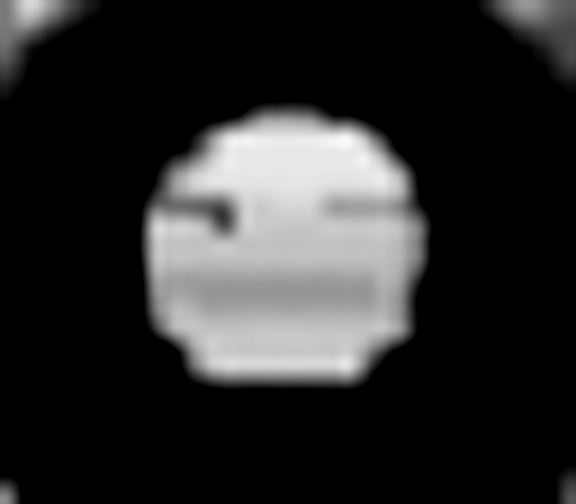

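Slot yaw ≈ 0.20 (the blade already matches), pointer 0.02, mark 0.515, screw axis (0.5011,-0.0649). Going over the bush now.

```bash

python3 -m pendant '[{"rotation":[0,0,0],"delta_pos":[0.002,-0.05,0],"gripper":1},{"rotation":[0,0,0],"delta_pos":[0.004,-0.12,0],"gripper":1},{"rotation":[0,0,0],"delta_pos":[0.006,-0.2,0],"gripper":1},{"rotation":[0,0,0],"delta_pos":[0.01,-0.27,0],"gripper":1},{"rotation":[0,0,0],"delta_pos":[0.012,-0.32,0],"gripper":1},{"rotation":[0,0,0],"delta_pos":[0.012,-0.345,0],"gripper":1},{"rotation":[0,0,0],"delta_pos":[0.012,-0.353,0],"gripper":1},{"rotation":[0,0,0],"delta_pos":[0.012,-0.353,0],"gripper":1},{"rotation":[0,0,0],"delta_pos":[0.012,-0.353,0],"gripper":1},{"rotation":[0,0,0],"delta_pos":[0.012,-0.353,0],"gripper":1}]' 60
python3 - <<'E'
from h import *
s,im,d=snap("wrist","w8"); print(s["tool_pos"],s["eef_rot"],s["wrist_force"])
_,im2,_=snap("side","s8");_,im3,_=snap("top","t8")
a=cv2.resize(im[140:300,220:420],None,fx=2,fy=2); b=cv2.resize(im2[90:210,210:330],(400,400),interpolation=cv2.INTER_CUBIC)
cv2.imwrite("pics/c8.png",np.hstack([cv2.resize(a,(400,320)),b[40:360]])[:,:,::-1])
R=Rn.from_quat(s["eef_rot"]).as_matrix()
print((R.T@(np.array([.5011,-.0649,.0575])-s["tool_pos"])).round(4))
E
```

```text
clock: 13.65
tool_pos: [0.5009, -0.0662, 0.1466]
eef_rot: [0.995, 0.098, 0.0, 0.0]
wrist_force: [-0.1, -0.1, -0.7]
finger_gap: 0.013
[ 0.50092129 -0.06624249  0.14662505] [9.95176296e-01 9.81026823e-02 1.50317704e-05 4.94877834e-05] [-0.13685835 -0.12183852 -0.69334076]
[ 0.0004 -0.0013  0.0891]
```

View pics/c8.png

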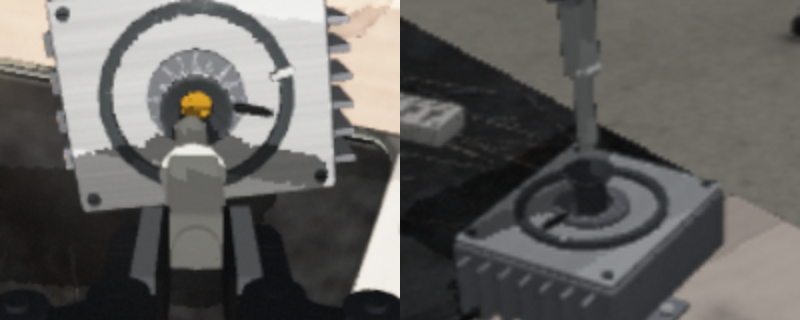

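Aligned within 1.3 mm in both views. Correcting and descending into the bush to just above the screw.

```bash

python3 -m pendant '[{"rotation":[0,0,0],"delta_pos":[0.003,-0.009,0],"gripper":1},{"rotation":[0,0,0],"delta_pos":[0.003,-0.009,0.02],"gripper":1},{"rotation":[0,0,0],"delta_pos":[0.003,-0.009,0.04],"gripper":1},{"rotation":[0,0,0],"delta_pos":[0.003,-0.009,0.06],"gripper":1},{"rotation":[0,0,0],"delta_pos":[0.003,-0.009,0.08],"gripper":1},{"rotation":[0,0,0],"delta_pos":[0.003,-0.009,0.1],"gripper":1},{"rotation":[0,0,0],"delta_pos":[0.003,-0.009,0.12],"gripper":1},{"rotation":[0,0,0],"delta_pos":[0.003,-0.009,0.135],"gripper":1},{"rotation":[0,0,0],"delta_pos":[0.003,-0.009,0.147],"gripper":1},{"rotation":[0,0,0],"delta_pos":[0.003,-0.009,0.147],"gripper":1}]'
python3 - <<'E'
from h import *
s=sense(); print(s["tool_pos"],s["wrist_force"],s["ft_torque"])
E
```

```text
clock: 14.8
tool_pos: [0.5011, -0.0641, 0.1244]
eef_rot: [0.995, 0.099, 0.0, -0.0]
wrist_force: [-0.1, -0.7, -0.2]
finger_gap: 0.0133
[ 0.50109426 -0.06413349  0.1244198 ] [-0.13373503 -0.67773105 -0.15676486] [-0.00497567 -0.07739233  0.01426322]
```

```bash

python3 -m pendant '[{"rotation":[0,0,0],"delta_pos":[0,0.004,0.006],"gripper":1},{"rotation":[0,0,0],"delta_pos":[0,0.004,0.012],"gripper":1},{"rotation":[0,0,0],"delta_pos":[0,0.004,0.018],"gripper":1},{"rotation":[0,0,0],"delta_pos":[0,0.004,0.024],"gripper":1},{"rotation":[0,0,0],"delta_pos":[0,0.004,0.03],"gripper":1},{"rotation":[0,0,0],"delta_pos":[0,0.004,0.036],"gripper":1},{"rotation":[0,0,0],"delta_pos":[0,0.004,0.04],"gripper":1},{"rotation":[0,0,0],"delta_pos":[0,0.004,0.043],"gripper":1},{"rotation":[0,0,0],"delta_pos":[0,0.004,0.046],"gripper":1},{"rotation":[0,0,0],"delta_pos":[0,0.004,0.046],"gripper":1}]'
python3 - <<'E'
from h import *
s=sense(); print(s["tool_pos"],s["wrist_force"],s["ft_torque"])
E
```

```text
clock: 15.8
tool_pos: [0.5012, -0.0647, 0.1177]
eef_rot: [0.995, 0.099, 0.0, -0.0]
wrist_force: [-0.6, 0.0, -0.1]
finger_gap: 0.0133
[ 0.50120961 -0.06474609  0.11767111] [-0.63428058  0.03371863 -0.05914276] [ 0.0441736  -0.17376883 -0.01885428]
```

No force 2 mm below the head's top, so the blade is probably entering the slot. Going 3 mm further.

```bash

python3 -m pendant '[{"rotation":[0,0,0],"delta_pos":[0,0,0.003],"gripper":1},{"rotation":[0,0,0],"delta_pos":[0,0,0.006],"gripper":1},{"rotation":[0,0,0],"delta_pos":[0,0,0.009],"gripper":1},{"rotation":[0,0,0],"delta_pos":[0,0,0.012],"gripper":1},{"rotation":[0,0,0],"delta_pos":[0,0,0.015],"gripper":1},{"rotation":[0,0,0],"delta_pos":[0,0,0.018],"gripper":1},{"rotation":[0,0,0],"delta_pos":[0,0,0.02],"gripper":1},{"rotation":[0,0,0],"delta_pos":[0,0,0.02],"gripper":1},{"rotation":[0,0,0],"delta_pos":[0,0,0.02],"gripper":1},{"rotation":[0,0,0],"delta_pos":[0,0,0.02],"gripper":1}]'
python3 - <<'E'
from h import *
s=sense(); print(s["tool_pos"],s["wrist_force"],s["ft_torque"])
E
```

```text
clock: 16.8
tool_pos: [0.5014, -0.0648, 0.1149]
eef_rot: [0.995, 0.099, 0.0, 0.0]
wrist_force: [-0.0, -0.3, 2.2]
finger_gap: 0.0131
[ 0.50135293 -0.0648014   0.11486211] [-0.03879379 -0.25842171  2.15351744] [ 0.11788103 -0.02958293 -0.07877056]
```

2.2 N of light contact. Turning anticlockwise 0.45 rad, then looking.

```bash

python3 -m pendant '[{"rotation":[0,0,-0.008],"delta_pos":[0,0,0],"gripper":1},{"rotation":[0,0,-0.016],"delta_pos":[0,0,0],"gripper":1},{"rotation":[0,0,-0.024],"delta_pos":[0,0,0],"gripper":1},{"rotation":[0,0,-0.032],"delta_pos":[0,0,0],"gripper":1},{"rotation":[0,0,-0.04],"delta_pos":[0,0,0],"gripper":1},{"rotation":[0,0,-0.048],"delta_pos":[0,0,0],"gripper":1},{"rotation":[0,0,-0.056],"delta_pos":[0,0,0],"gripper":1},{"rotation":[0,0,-0.064],"delta_pos":[0,0,0],"gripper":1},{"rotation":[0,0,-0.07],"delta_pos":[0,0,0],"gripper":1},{"rotation":[0,0,-0.072],"delta_pos":[0,0,0],"gripper":1}]'
cat > look.py <<'E'
import sys
from h import *
n=sys.argv[1]
s,im,d=snap("wrist",n); print(s["tool_pos"],s["eef_rot"],s["wrist_force"],s["ft_torque"],s["finger_gap"])
R=Rn.from_quat(s["eef_rot"]).as_matrix(); print("yaw",np.arctan2(R[1,0],R[0,0]))
a=cv2.resize(im[130:250,240:400],None,fx=4.5,fy=4.5,interpolation=cv2.INTER_CUBIC)
cv2.imwrite(f"pics/{n}c.png",a[:,:,::-1])
E
python3 look.py w9
```

```text
clock: 17.8
tool_pos: [0.5014, -0.0646, 0.1148]
eef_rot: [0.948, 0.32, 0.0, -0.0]
wrist_force: [-0.1, 0.2, 2.0]
finger_gap: 0.0133
[ 0.50136652 -0.06458687  0.1147931 ] [ 9.47572158e-01  3.19541737e-01  2.73405825e-04 -9.38123577e-05] [-0.14670221  0.16774261  2.02576251] [ 0.13515178 -0.15763307 -0.03782823] 0.013343538031622002
yaw 0.6504916878795785
```

View pics/w9c.png

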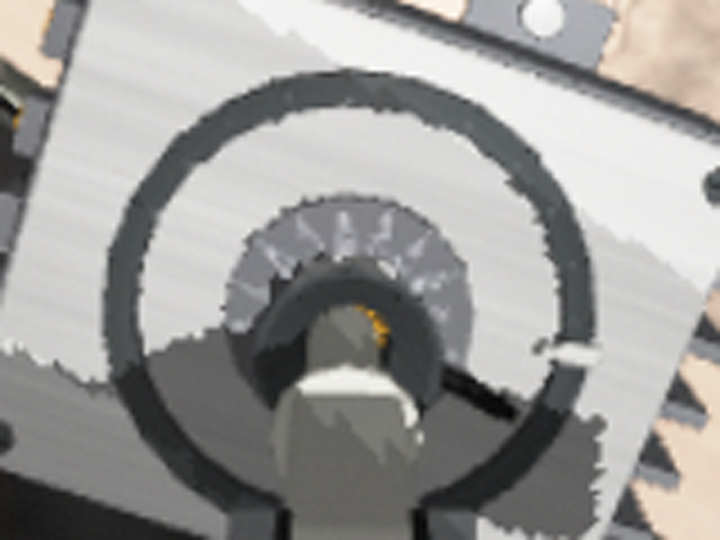

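```bash
cat > ang.py <<'E'
from box import *
def ang(n,ptr,mk,ptrin=None,c=(.5012,-.0650)):
    s=L(n); f=lambda x,y,z: px2w_wrist(s,240+(x+.5)/4.5-.5,130+(y+.5)/4.5-.5,z=z)[:2]
    out=[]
    for p,z in [(ptr,.051),(mk,.048)]:
        w=f(*p,z)-np.array(c); out.append(np.arctan2(w[1],w[0])); print(p,np.hypot(*w).round(4),out[-1].round(3))
    if ptrin:
        w=f(*ptr,.051)-f(*ptrin,.051); print("ptr rib dir",np.arctan2(w[1],w[0]))
    print("mark-ptr",out[1]-out[0])
E
python3 -c "
from ang import *
ang('w9',(515,411),(545,350),(445,370))
ang('w9',(515,411),(597,355))"
```

```text
(515, 411) 0.0346 0.156
(545, 350) 0.0364 0.497
ptr rib dir 0.10171099427124278
mark-ptr 0.34099362804402056
(515, 411) 0.0346 0.156
(597, 355) 0.0463 0.508
mark-ptr 0.3521395118734352
```

The pointer has followed to 0.156 and the mark is 0.345 further. Turning on 0.34 rad.

```bash

python3 -m pendant '[{"rotation":[0,0,-0.006],"delta_pos":[0,0,0],"gripper":1},{"rotation":[0,0,-0.012],"delta_pos":[0,0,0],"gripper":1},{"rotation":[0,0,-0.018],"delta_pos":[0,0,0],"gripper":1},{"rotation":[0,0,-0.024],"delta_pos":[0,0,0],"gripper":1},{"rotation":[0,0,-0.03],"delta_pos":[0,0,0],"gripper":1},{"rotation":[0,0,-0.036],"delta_pos":[0,0,0],"gripper":1},{"rotation":[0,0,-0.042],"delta_pos":[0,0,0],"gripper":1},{"rotation":[0,0,-0.048],"delta_pos":[0,0,0],"gripper":1},{"rotation":[0,0,-0.054],"delta_pos":[0,0,0],"gripper":1},{"rotation":[0,0,-0.054],"delta_pos":[0,0,0],"gripper":1}]'
python3 look.py w10
```

```text
clock: 18.85
tool_pos: [0.5013, -0.0645, 0.1147]
eef_rot: [0.88, 0.474, 0.0, -0.0]
wrist_force: [0.7, 0.9, 0.6]
finger_gap: 0.0133
[ 0.50126086 -0.06447356  0.11473804] [ 8.80257749e-01  4.74495764e-01  2.04557655e-04 -1.55157305e-04] [0.69719499 0.91990141 0.60428378] [ 0.18466295 -0.07328453 -0.01497013] 0.01325335672794315
yaw 0.9887822471697213
```

View pics/w10c.png

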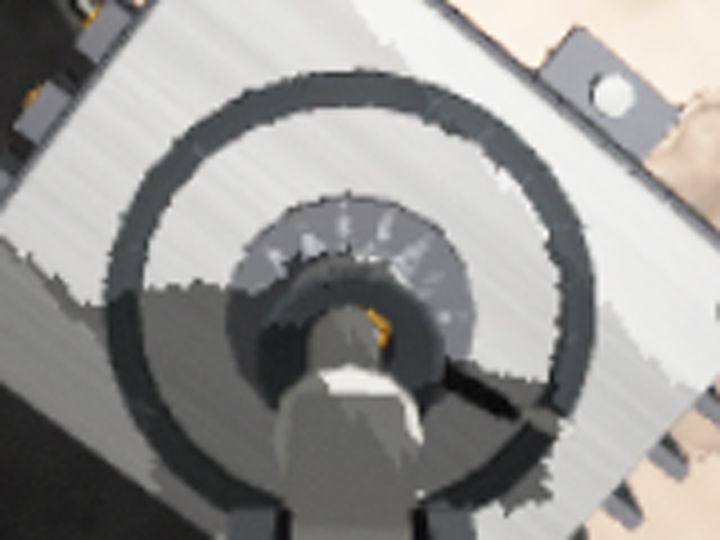

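```bash
python3 -c "
from ang import *
ang('w10',(516,410),(532,413),(445,370))
ang('w10',(516,410),(558,420))"
python3 - <<'E'
from h import *
_,im,_=snap("top","t10"); cv2.imwrite("pics/t10c.png",cv2.resize(im[150:250,350:450],None,fx=5,fy=5,interpolation=cv2.INTER_CUBIC)[:,:,::-1])
E
```

```text
(516, 410) 0.0345 0.504
(532, 413) 0.0383 0.505
ptr rib dir 0.4569218010904067
mark-ptr 0.0010350565342903684
(516, 410) 0.0345 0.504
(558, 420) 0.0435 0.529
mark-ptr 0.025299318627443168
```

View pics/t10c.png

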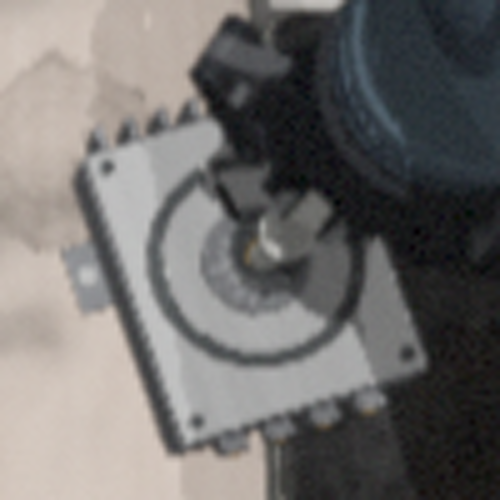

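The pointer is at 0.504 against the mark at 0.505–0.53, so they're lined up. Backing off slightly within the play, then withdrawing straight up.

```bash

python3 -m pendant '[{"rotation":[0,0,0.006],"delta_pos":[0,0,0],"gripper":1},{"rotation":[0,0,0.012],"delta_pos":[0,0,0],"gripper":1},{"rotation":[0,0,0.012],"delta_pos":[0,0,-0.02],"gripper":1},{"rotation":[0,0,0.012],"delta_pos":[0,0,-0.05],"gripper":1},{"rotation":[0,0,0.012],"delta_pos":[0,0,-0.1],"gripper":1},{"rotation":[0,0,0.012],"delta_pos":[0,0,-0.17],"gripper":1},{"rotation":[0,0,0.012],"delta_pos":[0,0,-0.27],"gripper":1},{"rotation":[0,0,0.012],"delta_pos":[0,0,-0.38],"gripper":1},{"rotation":[0,0,0.012],"delta_pos":[0,0,-0.5],"gripper":1},{"rotation":[0,0,0.012],"delta_pos":[0,0,-0.6],"gripper":1}]'
python3 look.py w11
```

```text
clock: 19.95
tool_pos: [0.5017, -0.065, 0.207]
eef_rot: [0.897, 0.441, 0.001, 0.001]
wrist_force: [-0.6, -0.2, -0.2]
finger_gap: 0.0132
[ 0.50170934 -0.06502491  0.20699811] [8.97412440e-01 4.41191374e-01 6.61654787e-04 8.03323108e-04] [-0.59948414 -0.20421287 -0.24895199] [-0.02284816  0.01259212  0.00446385] 0.013243255412777035
yaw 0.9138526295658898
```

View pics/w11c.png

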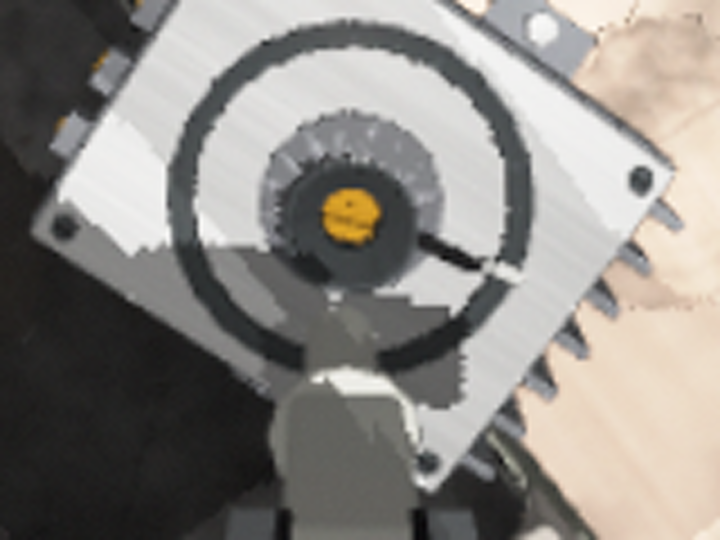

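In the wrist crop the pointer at (490,267) still touches the mark at (505,270). The screw is clear. Returning to the stand.

```bash

python3 -m pendant '[{"rotation":[0,0,0.019],"delta_pos":[0.06,-0.05,0],"gripper":1},{"rotation":[0,0,0.038],"delta_pos":[0.14,-0.12,0],"gripper":1},{"rotation":[0,0,0.057],"delta_pos":[0.22,-0.2,0],"gripper":1},{"rotation":[0,0,0.076],"delta_pos":[0.31,-0.28,0],"gripper":1},{"rotation":[0,0,0.095],"delta_pos":[0.4,-0.36,0],"gripper":1},{"rotation":[0,0,0.114],"delta_pos":[0.48,-0.43,0],"gripper":1},{"rotation":[0,0,0.133],"delta_pos":[0.56,-0.5,0],"gripper":1},{"rotation":[0,0,0.152],"delta_pos":[0.64,-0.57,0],"gripper":1},{"rotation":[0,0,0.172],"delta_pos":[0.72,-0.64,0],"gripper":1},{"rotation":[0,0,0.191],"delta_pos":[0.78,-0.7,0],"gripper":1}]'
cat > to.py <<'E'
import sys
from h import *
s=sense(); R=Rn.from_quat(s["eef_rot"]).as_matrix(); t=np.array(list(map(float,sys.argv[1:4])))
print(s["tool_pos"].round(4),"yaw",np.arctan2(R[1,0],R[0,0]).round(4),"tilt",R[:2,2].round(4),"F",s["wrist_force"].round(2),"gap",s["finger_gap"]); print("units",(R.T@(t-s["tool_pos"])/.15).round(4))
E
python3 to.py .4790 .2490 .207
```

```text
clock: 21.0
tool_pos: [0.4893, 0.093, 0.205]
eef_rot: [0.989, -0.145, 0.0, -0.0]
wrist_force: [-0.4, -0.3, 1.1]
finger_gap: 0.0134
[0.4893 0.093  0.205 ] yaw -0.2903 tilt [0.0002 0.0001] F [-0.45 -0.29  1.11] gap 0.013421230453551111
units [-0.3633 -0.9769 -0.0135]
```

```bash

python3 -m pendant '[{"rotation":[0,0,0],"delta_pos":[-0.04,-0.1,-0.013],"gripper":1},{"rotation":[0,0,0],"delta_pos":[-0.08,-0.22,-0.013],"gripper":1},{"rotation":[0,0,0],"delta_pos":[-0.13,-0.35,-0.013],"gripper":1},{"rotation":[0,0,0],"delta_pos":[-0.18,-0.5,-0.013],"gripper":1},{"rotation":[0,0,0],"delta_pos":[-0.24,-0.65,-0.013],"gripper":1},{"rotation":[0,0,0],"delta_pos":[-0.29,-0.78,-0.013],"gripper":1},{"rotation":[0,0,0],"delta_pos":[-0.33,-0.88,-0.013],"gripper":1},{"rotation":[0,0,0],"delta_pos":[-0.355,-0.95,-0.013],"gripper":1},{"rotation":[0,0,0],"delta_pos":[-0.363,-0.977,-0.013],"gripper":1},{"rotation":[0,0,0],"delta_pos":[-0.363,-0.977,-0.013],"gripper":1}]'
python3 to.py .4790 .2490 .132
python3 - <<'E'
from h import *
s,im,d=snap("wrist","w12"); print(w2px_wrist(s,[.4787,.2496,.055]))
cv2.imwrite("pics/c12.png",cv2.resize(im[150:350,210:430],None,fx=3,fy=3)[:,:,::-1])
E
```

```text
clock: 22.0
tool_pos: [0.4785, 0.2481, 0.2067]
eef_rot: [0.99, -0.142, -0.0, 0.0]
wrist_force: [-0.2, -0.0, 0.3]
finger_gap: 0.0133
[0.4785 0.2481 0.2067] yaw -0.2856 tilt [-0.0001 -0.0001] F [-0.19 -0.02  0.32] gap 0.013335065144619443
units [ 0.0012 -0.0068  0.4977]
[316.92182229 176.2653226 ]
```

View pics/c12.png

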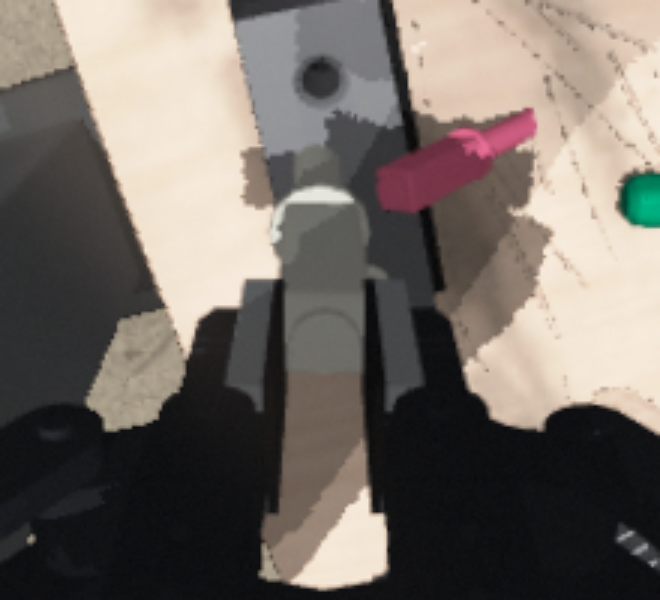

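The empty hole is at crop (321,78), where predicted. Descending to just above the mouth.

```bash

python3 -m pendant '[{"rotation":[0,0,0],"delta_pos":[0.001,-0.006,0.06],"gripper":1},{"rotation":[0,0,0],"delta_pos":[0.001,-0.006,0.14],"gripper":1},{"rotation":[0,0,0],"delta_pos":[0.001,-0.006,0.22],"gripper":1},{"rotation":[0,0,0],"delta_pos":[0.001,-0.006,0.3],"gripper":1},{"rotation":[0,0,0],"delta_pos":[0.001,-0.006,0.38],"gripper":1},{"rotation":[0,0,0],"delta_pos":[0.001,-0.006,0.46],"gripper":1},{"rotation":[0,0,0],"delta_pos":[0.001,-0.006,0.52],"gripper":1},{"rotation":[0,0,0],"delta_pos":[0.001,-0.006,0.56],"gripper":1},{"rotation":[0,0,0],"delta_pos":[0.001,-0.006,0.57],"gripper":1},{"rotation":[0,0,0],"delta_pos":[0.001,-0.006,0.57],"gripper":1}]'
python3 to.py .4790 .2490 .0680
python3 - <<'E'
from h import *
s,im,d=snap("wrist","w13"); 
_,im2,_=snap("side","s13")
a=cv2.resize(im[150:290,240:400],(480,420)); b=cv2.resize(im2[120:260,330:450],(320,373),interpolation=cv2.INTER_CUBIC)
b=cv2.copyMakeBorder(b,0,47,0,0,cv2.BORDER_CONSTANT)
cv2.imwrite("pics/c13.png",np.hstack([a,b])[:,:,::-1])
E
```

```text
clock: 23.05
tool_pos: [0.479, 0.2489, 0.1211]
eef_rot: [0.99, -0.143, -0.0, -0.0]
wrist_force: [0.9, -0.0, 0.1]
finger_gap: 0.0132
[0.479  0.2489 0.1211] yaw -0.2861 tilt [0.     0.0002] F [ 0.91 -0.03  0.12] gap 0.013169005250401246
units [-3.000e-04 -3.000e-04  3.541e-01]
```

View pics/c13.png

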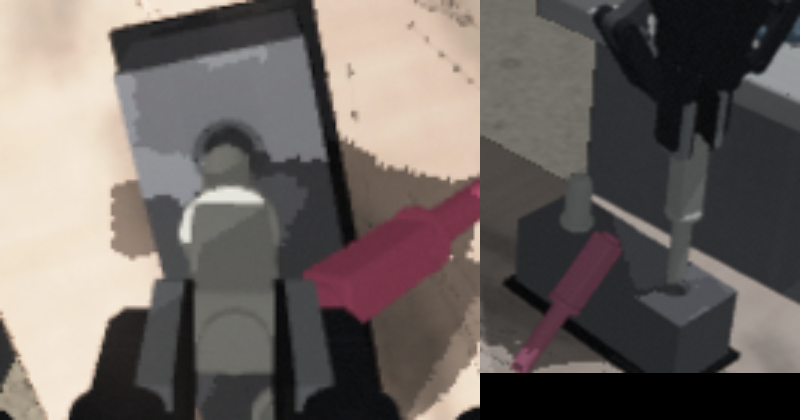

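The tip sits over the hole in both views. Lowering it in.

```bash

python3 -m pendant '[{"rotation":[0,0,0],"delta_pos":[0,0,0.03],"gripper":1},{"rotation":[0,0,0],"delta_pos":[0,0,0.06],"gripper":1},{"rotation":[0,0,0],"delta_pos":[0,0,0.1],"gripper":1},{"rotation":[0,0,0],"delta_pos":[0,0,0.15],"gripper":1},{"rotation":[0,0,0],"delta_pos":[0,0,0.2],"gripper":1},{"rotation":[0,0,0],"delta_pos":[0,0,0.25],"gripper":1},{"rotation":[0,0,0],"delta_pos":[0,0,0.29],"gripper":1},{"rotation":[0,0,0],"delta_pos":[0,0,0.32],"gripper":1},{"rotation":[0,0,0],"delta_pos":[0,0,0.34],"gripper":1},{"rotation":[0,0,0],"delta_pos":[0,0,0.346],"gripper":1}]'
python3 to.py .4790 .2490 .0670
```

```text
clock: 24.15
tool_pos: [0.4788, 0.2487, 0.0689]
eef_rot: [0.99, -0.143, -0.0, 0.0]
wrist_force: [0.4, -0.0, -0.5]
finger_gap: 0.013
[0.4788 0.2487 0.0689] yaw -0.2862 tilt [-0.0005 -0.0001] F [ 0.37 -0.04 -0.45] gap 0.013035511586623074
units [ 0.0006 -0.0022  0.0125]
```

```bash

python3 -m pendant '[{"rotation":[0,0,0],"delta_pos":[0,0,0.004],"gripper":1},{"rotation":[0,0,0],"delta_pos":[0,0,0.008],"gripper":1},{"rotation":[0,0,0],"delta_pos":[0,0,0.011],"gripper":1},{"rotation":[0,0,0],"delta_pos":[0,0,0.013],"gripper":1},{"rotation":[0,0,0],"delta_pos":[0,0,0.013],"gripper":0.8},{"rotation":[0,0,0],"delta_pos":[0,0,0.013],"gripper":0.6},{"rotation":[0,0,0],"delta_pos":[0,0,0.013],"gripper":0.4},{"rotation":[0,0,0],"delta_pos":[0,0,0.013],"gripper":0.2},{"rotation":[0,0,0],"delta_pos":[0,0,0.013],"gripper":0},{"rotation":[0,0,0],"delta_pos":[0,0,0.013],"gripper":0}]'
python3 look.py w14
```

```text
clock: 25.15
tool_pos: [0.479, 0.2488, 0.0673]
eef_rot: [0.99, -0.143, 0.0, -0.0]
wrist_force: [0.0, -0.3, 0.8]
finger_gap: 0.0848
[0.47898871 0.24878743 0.06730723] [ 9.89782469e-01 -1.42585630e-01  3.22705096e-05 -2.61399993e-05] [ 0.0262772  -0.26865802  0.75278006] [-0.05191101 -0.01757586 -0.01001249] 0.08480115698575656
yaw -0.2861464969509539
```

View pics/w14.png

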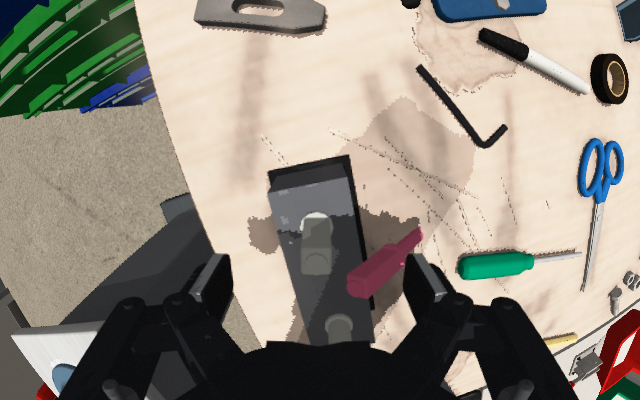

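Released: the fingers are open and the tool stands at (316,245). Retreating upward, then a final check.

```bash

python3 -m pendant '[{"rotation":[0,0,0],"delta_pos":[0,0,-0.05],"gripper":0},{"rotation":[0,0,0],"delta_pos":[0,0,-0.15],"gripper":0},{"rotation":[0,0,0],"delta_pos":[0,0,-0.27],"gripper":0},{"rotation":[0,0,0],"delta_pos":[0,0,-0.4],"gripper":0},{"rotation":[0,0,0],"delta_pos":[0,0,-0.55],"gripper":0},{"rotation":[0,0,0],"delta_pos":[0,0,-0.7],"gripper":0},{"rotation":[0,0,0],"delta_pos":[0,0,-0.85],"gripper":0},{"rotation":[0,0,0],"delta_pos":[0,0,-0.95],"gripper":0},{"rotation":[0,0,0],"delta_pos":[0,0,-1],"gripper":0},{"rotation":[0,0,0],"delta_pos":[0,0,-1],"gripper":0}]'
python3 - <<'E'
from h import *
s,im,d=snap("wrist","w15"); print(s["tool_pos"],s["wrist_force"],w2px_wrist(s,[.4787,.249,.103]),w2px_wrist(s,[.4787,.249,.108]))
_,im2,_=snap("side","s15"); _,im3,_=snap("top","t15")
a=cv2.resize(im[110:250,240:400],(480,420)); b=cv2.resize(im2[160:270,320:440],(320,293),interpolation=cv2.INTER_CUBIC)
b=cv2.copyMakeBorder(b,0,127,0,0,cv2.BORDER_CONSTANT)
cv2.imwrite("pics/c15.png",np.hstack([a,b])[:,:,::-1])
cv2.imwrite("pics/t15c.png",cv2.resize(im3[155:245,350:450],None,fx=6,fy=6,interpolation=cv2.INTER_CUBIC)[:,:,::-1])
E
```

```text
clock: 26.2
tool_pos: [0.4797, 0.2492, 0.2187]
eef_rot: [0.99, -0.143, 0.001, -0.001]
wrist_force: [-0.1, -0.3, 0.3]
finger_gap: 0.0855
[0.47967548 0.24922475 0.21871398] [-0.14121845 -0.3081766   0.31880842] [315.954586   186.58269758] [315.93878648 187.89193485]
```

View pics/c15.png

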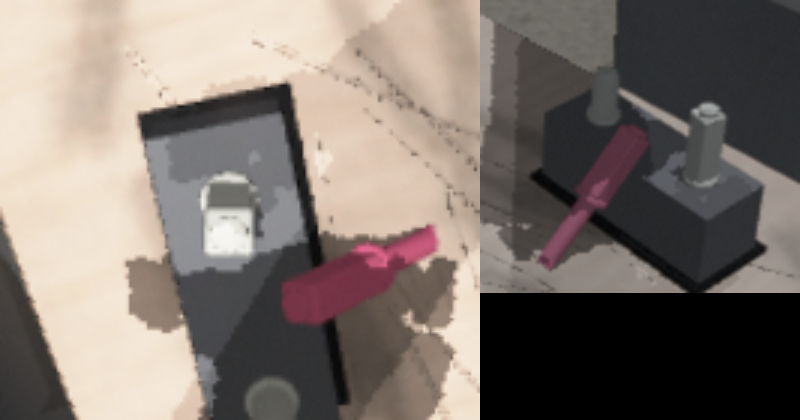

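View pics/t15c.png

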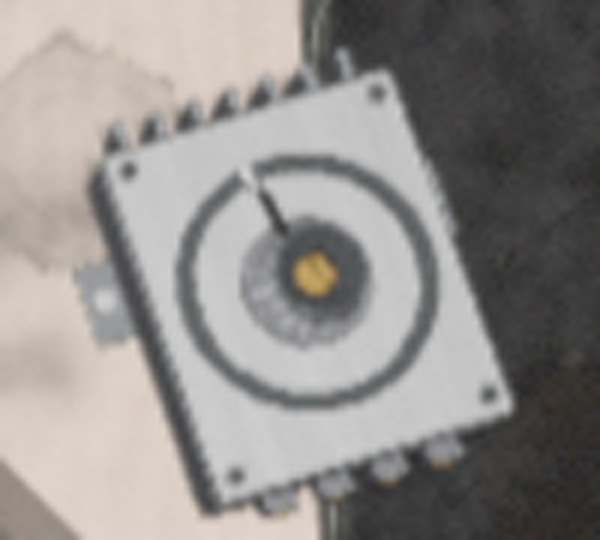

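The tool stands upright with its flange on the stand's top, the round tool is undisturbed, and the pointer meets the mark at top crop (250,178). Handing in.

```bash
python3 -c "from workcell import job_done; print(job_done())"
```

```text
the job is handed in; nothing more can be done
None
```

The screw is set, the tuning tool is back in its own hole of the stand, and I handed the job in at about 26 s; no verdict came back.

- **Trimmer:** I lowered the blade into the slot at about 2 N and turned the screw about 0.8 rad anticlockwise. The pointer came to about 0.50 rad, with the mark at 0.505 to 0.53 rad. Wrist and top pictures taken after I withdrew the tool still show the two lined up.
- **Tool in the stand:** I lowered it into the hole and let go. The last pictures show it upright with its flange on the stand's top, the gripper open and clear, and the round-handled tool still in place.
- **Blade depth:** I did not see the blade seated. I inferred it from the tool's height (tip about 5 mm below the screw face), the light contact force, and the pointer following the turn.
- **Pink tool:** It had tipped against the stand by the time the arm got there, and it stayed leaning there throughout. I did not touch it as far as I can tell.

No check failed. The angle estimates differed among themselves by up to about 0.05 rad, inside the 0.1 rad allowed.

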